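# Lock away the stain remover and hang up the peg basket

## Robot

A 6-joint arm with a two-finger parallel gripper is mounted at the origin on the work surface. World frame = base frame: x ahead of the robot, y to its left, z up, the work surface at z = 0. Lengths are in m, angles in rad, forces in N, time in s.
With the tool pointing down it reaches from about 0.375 to 0.9 m from the base axis. Payload 3.1 kg.
Tool frame: the origin (TCP) lies midway between the tips of the shut fingers; the grasp point (between the pads) lies 19 mm behind it; z points along the fingers, y is the line along which they close (so a half turn about z gives the same grasp; the last joint's range is limited). The gripper opens to 85 mm and grips with 20 to 120 N. Pads are 22 mm wide; open, the fingers measure 114 mm over their backs; the gripper's body (76 mm by 85 mm) begins 54 mm behind the grasp point. The pads swing forward as they close: fully open they stand 13 mm farther back than shut.
Start: joints at [-1.496, 0.527, 1.433, -0, 1.181, -0.178], TCP at [0.156, -0.605, 0.231] pointing down, gripper open.
Joint ranges: [-3.08, 3.08], [-0.75, 2.2], [0.22, 2.44], [-1.43, 4.57], [0, 2.65], [-2.85, 2.85]. Speed limits (rad/s): [2.79, 2.79, 3.14, 3.14, 3.14, 3.14].

## Interface

Orientations are given as a unit quaternion [x, y, z, w].
In Python, from station import manip gives the robot as it stands. The module is installed in compiled form; this text tells all that it offers.
- The arm moves only by the tool apply_moves, never from a script. Its arguments are lists of equal length, an entry for each row: "claw": the gripper's target within -1 to 1 (fully open at 1, half-way at 0, shut at -1); "travel": the shift along the tool's x, y, z scaled (see below), a list of three; "turn": the turn, a rotation vector about the tool's x, y, z scaled (see below), a list of three. In form: {"claw": [claw, ...], "travel": [[dx, dy, dz], ...], "turn": [[rx, ry, rz], ...]}. A call has 1 to 5 rows; each row is the pose to reach, as a shift and turn from the pose commanded when the call began, along the tool's axes at that moment, turning the shorter way round; what a row does not reach only later rows make up. The controller multiplies each number of a shift by 800 mm and each number of a turn by 180 degrees. A row lasts 1/12 s, in which the tool goes at most 41.7 mm and 7.16 degrees, less where a joint would pass 70% of its speed; a pose out of reach is approached as far as the arm can. A call with a number of a shift or a turn outside -1 to 1 is refused whole. A call with a gripper value outside its range is refused whole. The fingers move at their own pace and stop on an object; "newtons" is the grip in N (left out, the last holds). Time passes only in rows, so rows that repeat a pose let the fingers close. It gives the time, the measured TCP pose, the force, the opening and the grip force at its end, in the units of the state.
- manip.sense(): the state, without advancing time (a new reading comes with each control period).
- manip.snapshot(name): name is "scene" or "top" or "wrist"; returns a dict with "pixels" (384x512x3 uint8, red, green, blue), "depth" (384x512 float32, m along the optical axis (not along the pixel's ray), 0 where there is no reading), "intrinsics" (3x3 intrinsics, pixels), "R" (3x3) and "t" (3): a world point X has camera coordinates R X + t. Camera axes: x right, y down, z forward; pixel columns grow to the right and rows downward; lengths in m; the calibration is good to about 2 mm. A picture is of the moment at which its call begins.
- manip.sign_off(): hands the job in; it is judged then, once.
The state is a dict: "t": time; "q": joint angles; "qd": joint speeds; "tau": joint torques, N m; "tcp_pos": TCP position; "tool_rot": TCP orientation; "force": force on the tool from outside, world axes, zero at the start; "ft_torque": the same for the moment, N m; "finger_gap": opening from 0.0 (shut) to 1.0 (fully open); "gripper_force": force on a finger pad.
Only numpy, scipy, OpenCV 4.12 (cv2) and the standard library are available. Lean on these libraries where they do the work, as an engineer would, in place of code of your own. Each camera call takes 0.05 s, during which the arm holds its last target. There are 200 camera calls.

## Task

Clear the utility-room worktop. The brass hook on the stand is swinging: before you lift the red peg basket, steady the hook with a touch and keep it still for a good second, then hang the basket by the middle of its top bar on the hook and let go. Put every tub of stain remover upright into the white child-safe box (turn the orange turnbutton off the blue cover and take the cover off first), put the cover back fully home, and turn the turnbutton across it again; knock over or shove none of the bottles or the mug. The basket and the box may be done in either order.

Things in the scene. Friction and masses are not known exactly. Their poses are not given: they have to be found in the camera images.
- hook_pivot (a point): Point on the fixed steel stand, 420 mm above the worktop, about which the hook swings. Its x axis points (level) along the stand's arm, away from the hook's open side, towards the stand's 18 mm post, which stands 165 mm along +x; the y axis is the hinge axis. The 12 mm round arm runs from above the pivot to the post, 22 mm above the pivot.
- hook (a joint): Swing of the brass J-hook about its pivot, rad; 0 = hanging still (its rest position when empty), positive = swung towards the open side (-x of hook_pivot). Hardly any damping: it goes on swinging for minutes (about 1.5 swings a second) until something steadies it. With the basket on it, it rests somewhere between -0.03 and -0.2.
- hook_seat (a point): Where the centre of the basket's bar comes to lie in the hook's bowl. At joint 0 it is 22 mm towards -x and 129 mm below hook_pivot. Hook of 8 mm round bar, straight shank hanging straight down from the pivot at joint 0, bowl open upwards 36 mm wide between shank and point, lying in the x-z plane of hook_pivot. Its axes swing with the hook. A 26 mm brass ball at the back (+x) balances it.
- hook_tip (a point): Centre of the 13 mm red ball on the hook's free point; at joint 0 it is 47 mm towards -x and 100 mm below hook_pivot, the part of the hook nearest the robot's side. The bar must pass over it: its top is 36 mm above hook_seat.
- basket_bar (a point): Middle of the top bar of the red peg basket (loose, about 180 g, stands on the worktop). z is up; the bar runs along its y axis, 8 mm square in the middle, its centre 165 mm above the basket's underside. Two white flat-sided grips on the bar, centred 78 mm either side along y, are 44 mm long (y), 14 mm thick (x), 18 mm high: take it by one of these, so that the hand keeps clear of the hook. Basket body 120 (x) x 220 (y) x 80 mm; beneath the bar 80 mm is free.
- box_floor (a point): Centre of the inner floor of the fixed white box (6 mm above the worktop). Inside 168 (x) x 138 (y) mm, walls 6 mm, rim 65 mm above the worktop. z up; -x is the side with the turnbutton.
- cover_home (a point): Centre of the box's rim: where cover_home_point lies, axes alike, when the cover is fully home.
- cover_home_point (a point): Centre of the underside of the blue cover's slab (loose, about 200 g): 180 (x) x 150 (y) x 8 mm, with a plug 158 x 128 x 8 mm beneath that drops inside the box walls with 5 mm play each side. Set aside on the worktop it rests on the plug, this point 8 mm up. z up; at the start it is on the box, held by the turnbutton.
- cover_grip (a point): Middle of the cover's white handle bar: 14 mm thick (x), 70 mm long (y), 34 mm high above the cover's top; this point is 12 mm along x from the cover's centre and 30 mm above cover_home_point, 12 mm below the handle's top.
- button (a joint): Angle of the orange turnbutton about its upright pivot, rad: 0 = swung off, along the box wall, pointing to the box's +y; 1.57 = across the cover, pointing to the box's +x; it turns clockwise seen from above as it grows. Range 0 to 1.6; stays where left, turns with about 1 to 2 N at its tab. Below about 0.25 it is clear of the cover.
- button_pivot (a point): Pivot of the turnbutton at its underside, 75 mm above the worktop and 114 mm towards -x from the box centre; axes as the box. The bar is 18 mm wide, 6 mm thick, reaches 53 mm from the pivot and passes 2 mm above the cover.
- button_tab (a point): Centre of the turnbutton's upright tab, 36 mm from the pivot along the bar (the button's own +y): 16 mm along the bar, 10 mm thick across it (the button's x), its top 111 mm above the worktop. Pinch it or push it with a fingertip.
- detergent_mid (a point): Middle of an amber bottle with a red cap, 70 mm across, 200 mm high: bystander, leave alone.
- spray_mid (a point): Middle of a clear bottle with a green cap, 52 mm across, 160 mm high: bystander, leave alone.
- mug_mid (a point): Middle of a blue mug, 76 mm across, 85 mm high: bystander, leave alone.
- tub0_mid (a point): Centre (22 mm up) of a white tub of stain remover with a green lid, an upright closed cylinder 38 mm across and 45 mm high, 70 g. Between two and four tubs are there; absent ones read None. All go in the box.
- tub1_mid (a point): Centre (22 mm up) of a white tub of stain remover with a green lid, an upright closed cylinder 38 mm across and 45 mm high, 70 g. Between two and four tubs are there; absent ones read None. All go in the box.
- tub2_mid (a point): Centre (22 mm up) of a white tub of stain remover with a green lid, an upright closed cylinder 38 mm across and 45 mm high, 70 g. Between two and four tubs are there; absent ones read None. All go in the box.
- tub3_mid (a point): Centre (22 mm up) of a white tub of stain remover with a green lid, an upright closed cylinder 38 mm across and 45 mm high, 70 g. Between two and four tubs are there; absent ones read None. All go in the box.

How it is judged:
By the outcome, as a careful person would: the job done as asked, in the order asked, and still so for the second after the job is handed in, with the robot touching nothing.
Of tub0, tub1, tub2, tub3 only 2 to 4 are there at a start; the rules pass over those that are not, and their reading is None.
At some moment in a run one of tub0, tub1, tub2, tub3 may be knocked a few centimetres aside while the robot is not near it.
It also fails if it takes over 210 s, if anything falls off the work surface, if the arm or the gripper's body presses on something with over 40 N, if the wrist force passes 120 N, or if a joint passes its speed limit or range.

## Working session

There is one attempt and no reset: what is moved stays moved. The work goes in short steps, Python scripts to look and compute and a tool call to move; the robot and the scene stay as the last step left them, time stands still between calls to the robot, and variables do not carry over. Pictures are saved under pics/ and viewed, at most 15 in all, crops included, and the job is handed in when it is done.

Besides the shell and the picture viewer there is one more tool, called after "Emit:" as name(argument=value, ...), one argument or row to a line, values as JSON. apply_moves: Moves the arm, as the interface text tells. Shifts and turns lie within -1 to 1; 1 stands for 800 mm of shift or 180 degrees of turn. Its arguments: {"type":"object","properties":{"claw":{"type":"array","items":{"type":"number"}},"travel":{"type":"array","items":{"type":"array","items":{"type":"number"}}},"turn":{"type":"array","items":{"type":"array","items":{"type":"number"}}},"newtons":{"type":"number"}},"required":["claw","travel","turn"]}

```bash
mkdir -p pics; python3 - <<'E'
from station import manip
import cv2,numpy as np
s=manip.sense();print(s)
for n in("scene","top"):
    p=manip.snapshot(n);np.savez(f"{n}.npz",**p)
    cv2.imwrite(f"pics/{n}0.png",cv2.resize(p["pixels"][:,:,::-1],(800,600)))
    print(n,p["intrinsics"].round(1).tolist(),p["R"].round(3).tolist(),p["t"].round(3).tolist(),(-p["R"].T@p["t"]).round(3))
E
```

```text
{'t': 0.0, 'q': array([-1.49651828e+00,  5.28491305e-01,  1.43390020e+00, -6.77505239e-06,
        1.18138590e+00, -1.78477411e-01]), 'qd': array([ 9.30136300e-04,  2.51479781e-04,  8.77408608e-04,  5.31273734e-04,
        8.23183794e-07, -1.08140842e-03]), 'tau': array([-7.35890280e-04, -4.42350197e+01, -1.78026116e+01, -1.62947281e-04,
        8.46853887e-03,  1.26415225e-07]), 'tcp_pos': array([ 0.15628216, -0.60440963,  0.23031884]), 'tool_rot': array([ 9.92024203e-01,  1.26042796e-01,  5.37584964e-05, -1.09105787e-03]), 'force': array([ 0.62836303, -0.49315383, -0.49329205]), 'ft_torque': array([ 0.00667613,  0.00498237, -0.02235928]), 'gripper_force': 0.0, 'finger_gap': 1.0040488542459338}
scene [[397.6, 0.0, 260.4], [0.0, 397.6, 191.5], [0.0, 0.0, 1.0]] [[-0.115, 0.993, 0.022], [0.602, 0.087, -0.794], [-0.79, -0.078, -0.608]] [0.109, -0.155, 1.594] [1.366 0.03  0.844]
top [[459.4, 0.0, 254.2], [0.0, 459.4, 190.7], [0.0, 0.0, 1.0]] [[0.015, -1.0, -0.005], [-0.999, -0.015, -0.044], [0.044, 0.006, -0.999]] [-0.061, 0.576, 1.393] [ 0.516 -0.061  1.417]
```

View pics/scene0.png

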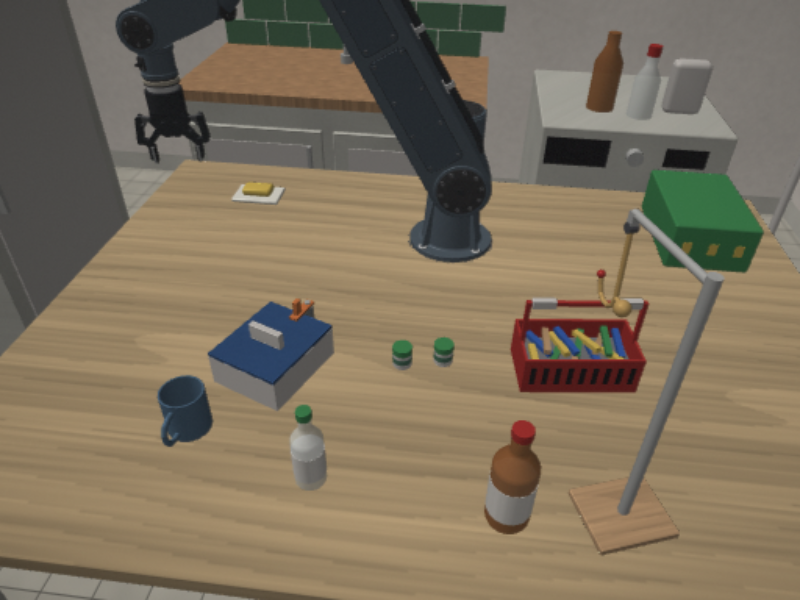

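View pics/top0.png

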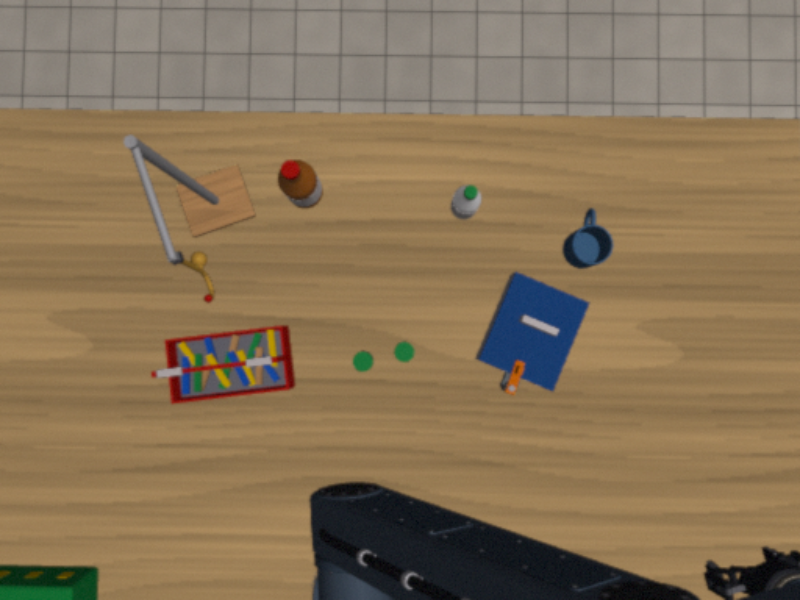

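The scene view shows the box at (270,350), two tubs at (402,354) and (443,350), the basket at (577,345) and the stand at (650,400). It also shows the mug, spray and detergent. The top view shows the cover at (533,330), the button at (515,377), the tubs at (363,360) and (404,352), the basket at (230,365), and the hook pivot at (175,257) with its tip at (208,298).

```bash
cat > h.py <<'E'
import numpy as np,cv2
from scipy.spatial.transform import Rotation as Ro
from station import manip
def snap(n): return manip.snapshot(n)
def plane(p,uv,z):
    uv=np.atleast_2d(uv).astype(float);d=np.c_[uv,np.ones(len(uv))]@np.linalg.inv(p["intrinsics"]).T@p["R"]
    c=-p["R"].T@p["t"];return c+d*((z-c[2])/d[:,2])[:,None]
def proj(p,X):
    x=(np.atleast_2d(X)@p["R"].T+p["t"])@p["intrinsics"].T;return x[:,:2]/x[:,2:]
def tri(p1,u1,p2,u2):
    A=[];b=[]
    for p,u in((p1,u1),(p2,u2)):
        c=-p["R"].T@p["t"];d=p["R"].T@np.linalg.inv(p["intrinsics"])@np.r_[u,1];d/=np.linalg.norm(d)
        M=np.eye(3)-np.outer(d,d);A.append(M);b.append(M@c)
    return np.linalg.lstsq(np.vstack(A),np.hstack(b),rcond=None)[0]
HSV=dict(green=((50,100,40),(75,255,255)),blue=((105,120,30),(125,255,255)),red=((0,190,90),(4,255,255)),orange=((6,200,150),(14,255,255)),white=((0,0,150),(180,45,255)))
def blobs(p,c,amin=15):
    h=cv2.cvtColor(p["pixels"],cv2.COLOR_RGB2HSV);m=cv2.inRange(h,*map(np.array,HSV[c]))
    if c=="red": m|=cv2.inRange(h,np.array((176,190,90)),np.array((180,255,255)))
    n,l,st,ce=cv2.connectedComponentsWithStats(m)
    return [(ce[i].round(2),st[i].tolist(),l==i) for i in range(1,n) if st[i][4]>=amin]
def move(target,rotvec_w=None):
    """units for a target tcp position, from the sensed pose"""
    s=manip.sense();R=Ro.from_quat(s["tool_rot"]);return R.inv().apply(np.array(target)-s["tcp_pos"])/.8
E
python3 - <<'E'
from h import *
S=dict(np.load("scene.npz"));T=dict(np.load("top.npz"))
for n,p in(("S",S),("T",T)):
  for c in HSV:
    for ce,st,m in blobs(p,c): 
        if c!="white" or st[4]<1500: print(n,c,ce,st)
for ce,st,m in blobs(T,"blue",500):
    r=cv2.minAreaRect(cv2.findContours(m.astype(np.uint8),0,1)[0][0]);b=cv2.boxPoints(r);print("cover",plane(T,r[0],.073),plane(T,b,.073).round(3).tolist())
for u in((363,360),(404,352)):print("tub",plane(T,np.array(u)*.64,.045))
print("arm",plane(T,np.array([[175,257],[131,143]])*.64,.442))
print("detergent",plane(T,np.array([305,198])*.64,0),"spray",plane(T,np.array([463,205])*.64,.05),"mug",plane(T,np.array([588,246])*.64,.08))
E
```

```text
S green [449.43 138.09] [411, 109, 77, 65, 3278]
S green [425.92 163.21] [418, 152, 18, 18, 107]
S green [387.55 217.92] [384, 209, 8, 19, 86]
S green [283.59 221.15] [278, 216, 12, 11, 106]
S green [369.8 219.5] [368, 216, 4, 8, 20]
S green [257.08 222.93] [252, 218, 12, 11, 107]
S green [355.23 225.85] [353, 222, 5, 8, 26]
S green [193.55 264.71] [189, 260, 10, 11, 91]
S blue [172.64 219.66] [133, 193, 79, 53, 1782]
S blue [361.97 217.46] [354, 209, 17, 18, 96]
S blue [395.03 218.48] [391, 210, 9, 18, 86]
S blue [341.87 217.  ] [337, 212, 10, 13, 62]
S blue [378.91 226.65] [375, 222, 9, 8, 23]
S white [441.62  39.32] [431, 38, 23, 4, 72]
S white [168.22  81.38] [133, 79, 72, 6, 78]
S white [232.27  85.7 ] [214, 84, 39, 4, 44]
S white [ 82.7  111.39] [79, 109, 9, 6, 23]
S white [ 94.5  112.31] [86, 110, 18, 6, 78]
S white [105.04 113.24] [102, 111, 8, 6, 25]
S white [ 91.24 120.05] [89, 118, 6, 6, 21]
S white [164.96 125.16] [148, 118, 34, 12, 163]
S white [ 90.82 128.5 ] [87, 126, 8, 6, 22]
S white [428.49 155.66] [405, 134, 47, 44, 186]
S white [348.  191.5] [341, 191, 15, 2, 30]

[... 2294 characters left out ...]
71.6 ] [481, 69, 27, 7, 164]
T white [305.12 128.22] [302, 123, 6, 10, 32]
T white [104.72 148.22] [99, 131, 12, 33, 40]
T white [345.71 207.66] [335, 202, 23, 12, 95]
T white [165.31 230.91] [158, 228, 16, 6, 68]
T white [107.97 237.8 ] [101, 235, 15, 6, 65]
cover [[ 0.51698842 -0.30778464  0.073     ]] [[0.463, -0.206, 0.073], [0.627, -0.272, 0.073], [0.571, -0.41, 0.073], [0.408, -0.343, 0.073]]
tub [[0.45644257 0.0105184  0.045     ]]
tub [[ 0.47284019 -0.0674067   0.045     ]]
arm [[0.60988469 0.2489373  0.442     ]
 [0.76626267 0.31402793 0.442     ]]
detergent [[0.77405014 0.13374231 0.        ]] spray [[ 0.75568788 -0.1763183   0.05      ]] mug [[ 0.67663199 -0.40795764  0.08      ]]
```

```bash
cat >> h.py <<'E'
import json,os
def Rdown(psi): # tool x at heading psi (deg), tool z down
    a=np.radians(psi);return Ro.from_matrix([[np.cos(a),np.sin(a),0],[np.sin(a),-np.cos(a),0],[0,0,-1]])
BC=np.array([.517,-.308]);BY=-21.9
def box(x,y,c=None):
    a=np.radians(BY);return (BC if c is None else c)+np.array([x*np.cos(a)-y*np.sin(a),x*np.sin(a)+y*np.cos(a)])
def plan(way,start=None):
    """way: (x,y,z,psi or Rotation). prints shift and turn in units and rows per call"""
    s=manip.sense()
    if start is None and os.path.exists("cmd.json"):
        c=json.load(open("cmd.json"));start=(np.array(c[0]),Ro.from_quat(c[1]))
        e=s["tcp_pos"]-start[0];print("t %.1f"%s["t"],"cmd-vs-measured mm",(e*1e3).round(1),"deg %.1f"%np.degrees((start[1].inv()*Ro.from_quat(s["tool_rot"])).magnitude()),"gap %.2f"%s["finger_gap"],"F",s["force"].round(1))
    elif start is None: start=(s["tcp_pos"],Ro.from_quat(s["tool_rot"]))
    p,R=start
    for w in way:
        q=np.array(w[:3],float);Q=w[3] if isinstance(w[3],Ro) else Rdown(w[3])
        d=np.linalg.norm(q-p)/.0417;r=(R.inv()*Q).as_rotvec();a=np.degrees(np.linalg.norm(r))/7.16
        n=max(1,int(np.ceil(max(d,a)/5-.001)));p0,R0=p,R
        for k in range(1,n+1):
            tr=(R.inv().apply(p0+(q-p0)*k/n-p)/.8).round(4);tu=((R.inv()*R0*Ro.from_rotvec(r*k/n)).as_rotvec()/np.pi).round(4)
            print("  rows",int(np.ceil(max(d,a)/n-.001)),"travel",tr.tolist(),"turn",tu.tolist())
            p=p+R.apply(tr*.8);R=R*Ro.from_rotvec(tu*np.pi)
        print("   ^",q.round(4).tolist())
    json.dump([p.tolist(),R.as_quat().tolist()],open("cmd.json","w"))
E
python3 - <<'E'
from h import *
T=dict(np.load("top.npz"));S=dict(np.load("scene.npz"))
g=plane(T,[[345.71,207.66]],.107)[0];d=g[:2]-BC;a=np.radians(BY);print("handle",g,"in box frame",d@[np.cos(a),np.sin(a)],d@[-np.sin(a),np.cos(a)])
h=plane(T,[[165.31,230.91],[107.97,237.8]],.174);print("grips",h,h.mean(0),np.linalg.norm(h[0]-h[1]))
print(plane(S,[[348,192.5],[405.87,193]],.172))
E
python3 - <<'E'
from h import *
P=lambda x,y:box(-.114+x/1e3,y/1e3)
plan([(*P(36,-30),.20,68.1),(*P(36,-34),.092,68.1)])
E
```

```text
handle [ 0.52857345 -0.31442087  0.107     ] in box frame 0.013133170902642904 -0.0016407607134307375
grips [[0.45789397 0.18476753 0.174     ]
 [0.43698814 0.33930563 0.174     ]] [0.44744105 0.26203658 0.174     ] 0.1559457507354011
[[0.46245881 0.18622098 0.172     ]
 [0.44145564 0.34788558 0.172     ]]
  rows 5 travel [0.2142, -0.1368, 0.0194] turn [-0.0003, -0.0002, -0.1489]
  rows 5 travel [0.253, -0.0255, 0.0191] turn [-0.0002, -0.0002, -0.149]
   ^ [0.4334, -0.3067, 0.2]
  rows 3 travel [-0.005, 0.0, 0.135] turn [-0.0, 0.0, 0.0]
   ^ [0.4319, -0.3105, 0.092]
```

Emit:
apply_moves(
  claw=[-1,-1,-1,-1,-1],
  travel=[
    [0.2142,-0.1368,0.0194],
    [0.2142,-0.1368,0.0194],
    [0.2142,-0.1368,0.0194],
    [0.2142,-0.1368,0.0194],
    [0.2142,-0.1368,0.0194],
  ],
  turn=[
    [-0.0003,-0.0002,-0.1489],
    [-0.0003,-0.0002,-0.1489],
    [-0.0003,-0.0002,-0.1489],
    [-0.0003,-0.0002,-0.1489],
    [-0.0003,-0.0002,-0.1489],
  ],
)

```text
t: 0.52
tcp_pos: [0.2958, -0.4538, 0.2152]
tool_rot: [0.935, 0.354, -0.0, -0.0]
force: [1.1, -0.2, 0.7]
finger_gap: 0.295
gripper_force: 0.0
```

Emit:
apply_moves(
  claw=[-1,-1,-1,-1,-1],
  travel=[
    [0.253,-0.0255,0.0191],
    [0.253,-0.0255,0.0191],
    [0.253,-0.0255,0.0191],
    [0.253,-0.0255,0.0191],
    [0.253,-0.0255,0.0191],
  ],
  turn=[
    [-0.0002,-0.0002,-0.149],
    [-0.0002,-0.0002,-0.149],
    [-0.0002,-0.0002,-0.149],
    [-0.0002,-0.0002,-0.149],
    [-0.0002,-0.0002,-0.149],
  ],
)

```text
t: 0.93
tcp_pos: [0.4345, -0.3051, 0.1999]
tool_rot: [0.828, 0.561, -0.0, 0.0]
force: [0.6, -0.4, 0.8]
finger_gap: -0.006
gripper_force: 0.0
```

```bash
python3 - <<'E'
from h import *
plan([])
p=snap("wrist");cv2.imwrite("pics/w1.png",p["pixels"][:,:,::-1]);np.savez("w1.npz",**p)
print((-p["R"].T@p["t"]).round(3))
E
```

```text
t 0.9 cmd-vs-measured mm [  2.6   5.4 107.9] deg 0.2 gap -0.01 F [ 0.6 -0.4  0.8]
[ 0.464 -0.229  0.342]
```

View pics/w1.png

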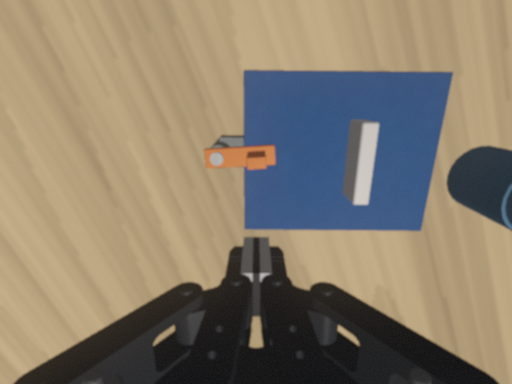

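The wrist view shows the cover square to the image from (245,70) to (450,230). The button pivot is at (217,159), the tab at (257,157), and the handle top runs from (370,123) to (360,204).

```bash
python3 - <<'E'
from h import *
W=dict(np.load("w1.npz"));a=np.radians(BY);A=np.array([[np.cos(a),np.sin(a)],[-np.sin(a),np.cos(a)]])
for n,u,z in(("pivot",(217,159),.081),("tabtop",(257,154.5),.111),("handle",(366.5,164),.107),("handtopend",(370,123),.107),("handbot",(361,204),.107),("c1",(245,71),.073),("c2",(245,230),.073),("c3",(451,72),.073),("c4",(421,230),.073)):
    print(n,((A@(plane(W,u,z)[0,:2]-BC))*1e3).round(1))
P=lambda x,y:box(-.114+x/1e3,y/1e3)
plan([(*P(36,-34),.092,68.1)]+[(*P(*q),.092,68.1) for q in((36,-17),(39.7,3.3),(33,23),(18,36))]+[(*P(19,36),.2,68.1)],start=(np.array([*P(36,-30),.2]),Rdown(68.1)))
E
```

```text
pivot [-113.6    0.7]
tabtop [-77.4  10.6]
handle [12.6  2.2]
handtopend [11.4 35.1]
handbot [ 12.2 -32.8]
c1 [-87.8  75.3]
c2 [-89.1 -73.8]
c3 [88.2 75.1]
c4 [ 89.5 -73.2]
  rows 3 travel [-0.005, 0.0, 0.135] turn [0.0, 0.0, 0.0]
   ^ [0.4319, -0.3105, 0.092]
  rows 1 travel [0.0212, 0.0, 0.0] turn [0.0, 0.0, 0.0]
   ^ [0.4383, -0.2947, 0.092]
  rows 1 travel [0.0254, 0.0046, 0.0] turn [0.0, 0.0, 0.0]
   ^ [0.4493, -0.2772, 0.092]
  rows 1 travel [0.0246, -0.0083, 0.0] turn [0.0, 0.0, 0.0]
   ^ [0.4504, -0.2564, 0.092]
  rows 1 travel [0.0163, -0.0188, 0.0] turn [0.0, 0.0, 0.0]
   ^ [0.4414, -0.2388, 0.092]
  rows 3 travel [0.0, 0.0013, -0.135] turn [0.0, 0.0, 0.0]
   ^ [0.4423, -0.2392, 0.2]
```

Emit:
apply_moves(
  claw=[-1,-1,-1,-1],
  travel=[
    [-0.005,0,0.135],
    [-0.005,0,0.135],
    [-0.005,0,0.135],
    [-0.005,0,0.135],
  ],
  turn=[
    [0,0,0],
    [0,0,0],
    [0,0,0],
    [0,0,0],
  ],
)

```text
t: 1.32
tcp_pos: [0.4292, -0.3084, 0.0875]
tool_rot: [0.828, 0.56, -0.001, -0.005]
force: [-0.6, 0.5, -0.5]
finger_gap: 0.002
gripper_force: 0.0
```

Emit:
apply_moves(
  claw=[-1,-1,-1,-1,-1],
  travel=[
    [0.0106,0,0],
    [0.0212,0,0],
    [0.034,0.002,0],
    [0.0466,0.0046,0],
    [0.0466,0.0046,0],
  ],
  turn=[
    [0,0,0],
    [0,0,0],
    [0,0,0],
    [0,0,0],
    [0,0,0],
  ],
)

```text
t: 1.73
tcp_pos: [0.451, -0.2768, 0.0939]
tool_rot: [0.828, 0.561, 0.0, 0.002]
force: [0.5, 0.2, 0.2]
finger_gap: -0.0
gripper_force: 0.0
```

Emit:
apply_moves(
  claw=[-1,-1,-1,-1,-1],
  travel=[
    [0.0123,-0.0035,0],
    [0.0246,-0.0083,0],
    [0.033,-0.017,0],
    [0.0409,-0.0271,0],
    [0.0409,-0.0271,0],
  ],
  turn=[
    [0,0,0],
    [0,0,0],
    [0,0,0],
    [0,0,0],
    [0,0,0],
  ],
)

```text
t: 2.15
tcp_pos: [0.4425, -0.2394, 0.0927]
tool_rot: [0.828, 0.56, 0.0, 0.003]
force: [4.4, -1.4, -0.1]
finger_gap: 0.001
gripper_force: 2.4
```

Emit:
apply_moves(
  claw=[-1,-1,-1,-1],
  travel=[
    [0,0.0013,-0.135],
    [0,0.0013,-0.135],
    [0,0.0013,-0.135],
    [0,0.0013,-0.135],
  ],
  turn=[
    [0,0,0],
    [0,0,0],
    [0,0,0],
    [0,0,0],
  ],
)

```text
t: 2.48
tcp_pos: [0.4441, -0.2406, 0.2046]
tool_rot: [0.828, 0.56, 0.001, 0.005]
force: [-0.0, -0.6, 0.2]
finger_gap: 0.001
gripper_force: 0.0
```

```bash
python3 - <<'E'
from h import *
H=box(.0122,.001)
plan([(*H,.18,68.1),(*H,.081,68.1)])
p=snap("top");
for ce,st,m in blobs(p,"orange",8):
    X=plane(p,np.argwhere(m)[:,::-1],.09)[:,:2];print(st,(X.mean(0)-box(-.114,0)).round(4),np.linalg.svd(X-X.mean(0))[2][0])
a=np.radians(BY);print("box y",-np.sin(a),np.cos(a))
E
```

```text
t 2.5 cmd-vs-measured mm [ 1.8 -1.4  4.6] deg 0.6 gap 0.00 F [-0.  -0.6  0.2]
  rows 3 travel [-0.0437, 0.134, 0.025] turn [0.0, 0.0, 0.0]
   ^ [0.5287, -0.3116, 0.18]
  rows 3 travel [-0.0, -0.0, 0.1237] turn [0.0, 0.0, 0.0]
   ^ [0.5287, -0.3116, 0.081]
[135, 233, 6, 3, 8] [0.0323 0.5461] [0.13527317 0.99080834]
[310, 239, 3, 5, 9] [0.0193 0.0462] [-0.91909997  0.39402442]
box y 0.3729877825758089 0.92783625389892
```

Emit:
apply_moves(
  claw=[0.6,0.6,0.6,0.6],
  travel=[
    [-0.0437,0.134,0.025],
    [-0.0437,0.134,0.025],
    [-0.0437,0.134,0.025],
    [-0.0437,0.134,0.025],
  ],
  turn=[
    [0,0,0],
    [0,0,0],
    [0,0,0],
    [0,0,0],
  ],
)

```text
t: 2.87
tcp_pos: [0.5317, -0.3153, 0.1773]
tool_rot: [0.829, 0.559, -0.0, 0.002]
force: [-0.2, -0.4, 0.3]
finger_gap: 0.566
gripper_force: 0.0
```

Emit:
apply_moves(
  claw=[0.6,0.6,0.6,0.6,0.6],
  travel=[
    [0,0,0.04],
    [0,0,0.08],
    [0,0,0.11],
    [0,0,0.1237],
    [0,0,0.1237],
  ],
  turn=[
    [0,0,0],
    [0,0,0],
    [0,0,0],
    [0,0,0],
    [0,0,0],
  ],
)

```text
t: 3.28
tcp_pos: [0.5255, -0.3095, 0.0771]
tool_rot: [0.829, 0.56, -0.002, -0.004]
force: [0.0, -0.2, -0.1]
finger_gap: 0.798
gripper_force: 0.0
```

Emit:
apply_moves(
  claw=[-1,-1,-1,-1,-1],
  travel=[
    [0,0,0],
    [0,0,0],
    [0,0,0],
    [0,0,0],
    [0,0,0],
  ],
  turn=[
    [0,0,0],
    [0,0,0],
    [0,0,0],
    [0,0,0],
    [0,0,0],
  ],
  newtons=50,
)

```text
t: 3.7
tcp_pos: [0.5297, -0.3132, 0.0831]
tool_rot: [0.829, 0.56, -0.0, 0.002]
force: [-0.4, -0.1, -0.8]
finger_gap: 0.153
gripper_force: 49.6
```

Emit:
apply_moves(
  claw=[-1,-1,-1,-1,-1],
  travel=[
    [0,0,-0.015],
    [0,0,-0.04],
    [0,0,-0.08],
    [0,0,-0.11],
    [0,0,-0.125],
  ],
  turn=[
    [0,0,0],
    [0,0,0],
    [0,0,0],
    [0,0,0],
    [0,0,0],
  ],
)

```text
t: 4.12
tcp_pos: [0.5301, -0.3133, 0.1857]
tool_rot: [0.828, 0.56, 0.0, 0.004]
force: [0.5, -1.5, -1.2]
finger_gap: 0.154
gripper_force: 49.5
```

```bash
python3 - <<'E'
from h import *
H=box(.0122,.001)
c=(np.array([*H,.181]),Rdown(68.1))
plan([],None)
Q=box(.0122,-.199)
plan([(*Q,.181,68.1),(*Q,.025,68.1),(*Q,.15,68.1)],c)
E
```

```text
t 4.1 cmd-vs-measured mm [  1.4  -1.7 104.6] deg 0.4 gap 0.15 F [ 0.5 -1.5 -1.2]
  rows 5 travel [-0.25, -0.0, 0.0] turn [0.0, 0.0, 0.0]
   ^ [0.4541, -0.4972, 0.181]
  rows 4 travel [-0.0, -0.0, 0.195] turn [0.0, 0.0, 0.0]
   ^ [0.4541, -0.4972, 0.025]
  rows 3 travel [-0.0, -0.0, -0.1563] turn [0.0, 0.0, 0.0]
   ^ [0.4541, -0.4972, 0.15]
```

Emit:
apply_moves(
  claw=[-1,-1,-1,-1,-1],
  travel=[
    [-0.04,0,0],
    [-0.09,0,0],
    [-0.14,0,0],
    [-0.19,0,0],
    [-0.23,0,0],
  ],
  turn=[
    [0,0,0],
    [0,0,0],
    [0,0,0],
    [0,0,0],
    [0,0,0],
  ],
)

```text
t: 4.53
tcp_pos: [0.4588, -0.4856, 0.1827]
tool_rot: [0.829, 0.56, -0.001, 0.002]
force: [0.9, 0.2, -2.7]
finger_gap: 0.152
gripper_force: 49.4
```

Emit:
apply_moves(
  claw=[-1,-1,-1,-1,-1],
  travel=[
    [-0.02,0,0],
    [-0.02,0,0.03],
    [-0.02,0,0.07],
    [-0.02,0,0.11],
    [-0.02,0,0.14],
  ],
  turn=[
    [0,0,0],
    [0,0,0],
    [0,0,0],
    [0,0,0],
    [0,0,0],
  ],
)

```text
t: 4.95
tcp_pos: [0.4535, -0.4964, 0.0679]
tool_rot: [0.829, 0.56, -0.0, -0.001]
force: [0.1, 0.5, -2.5]
finger_gap: 0.154
gripper_force: 49.3
```

Emit:
apply_moves(
  claw=[-1,-1,-1,-1,-1],
  travel=[
    [0,0,0.02],
    [0,0,0.035],
    [0,0,0.047],
    [0,0,0.055],
    [0,0,0.055],
  ],
  turn=[
    [0,0,0],
    [0,0,0],
    [0,0,0],
    [0,0,0],
    [0,0,0],
  ],
)

```text
t: 5.37
tcp_pos: [0.4547, -0.4983, 0.0265]
tool_rot: [0.828, 0.56, -0.001, 0.001]
force: [0.8, 1.1, -2.5]
finger_gap: 0.156
gripper_force: 49.8
```

Emit:
apply_moves(
  claw=[-1,-1,0.6,0.6,0.6],
  travel=[
    [0,0,0],
    [0,0,0],
    [0,0,0],
    [0,0,0],
    [0,0,0],
  ],
  turn=[
    [0,0,0],
    [0,0,0],
    [0,0,0],
    [0,0,0],
    [0,0,0],
  ],
)

```text
t: 5.78
tcp_pos: [0.4546, -0.4987, 0.0265]
tool_rot: [0.829, 0.56, -0.001, 0.002]
force: [-0.2, -0.4, 0.2]
finger_gap: 0.573
gripper_force: 0.0
```

Emit:
apply_moves(
  claw=[0.6,0.6,0.6,0.6],
  travel=[
    [0,0,-0.06],
    [0,0,-0.1],
    [0,0,-0.1563],
    [0,0,-0.1563],
  ],
  turn=[
    [0,0,0],
    [0,0,0],
    [0,0,0],
    [0,0,0],
  ],
)

```text
t: 6.12
tcp_pos: [0.4574, -0.5025, 0.1598]
tool_rot: [0.828, 0.56, -0.001, 0.009]
force: [1.1, -0.4, 0.8]
finger_gap: 0.798
gripper_force: 0.0
```

```bash
python3 - <<'E'
from h import *
plan([])
p=snap("top");np.savez("top1.npz",**p);cv2.imwrite("pics/top1.png",cv2.resize(p["pixels"][:,:,::-1],(800,600)))
for ce,st,m in blobs(p,"green",40):
    if 100<st[0]: print(ce,st[4],plane(p,ce,.045).round(4))
E
```

```text
t 6.1 cmd-vs-measured mm [ 3.3 -5.3  9.7] deg 1.0 gap 0.80 F [ 1.1 -0.4  0.8]
[300.66 122.62] 56 [[ 0.7827 -0.1895  0.045 ]]
[162.19 220.29] 59 [[0.4833 0.2203 0.045 ]]
[258.36 224.7 ] 121 [[ 0.4746 -0.0668  0.045 ]]
[231.88 230.81] 124 [[0.4552 0.0118 0.045 ]]
[125.98 243.9 ] 60 [[0.4115 0.3266 0.045 ]]
```

View pics/top1.png

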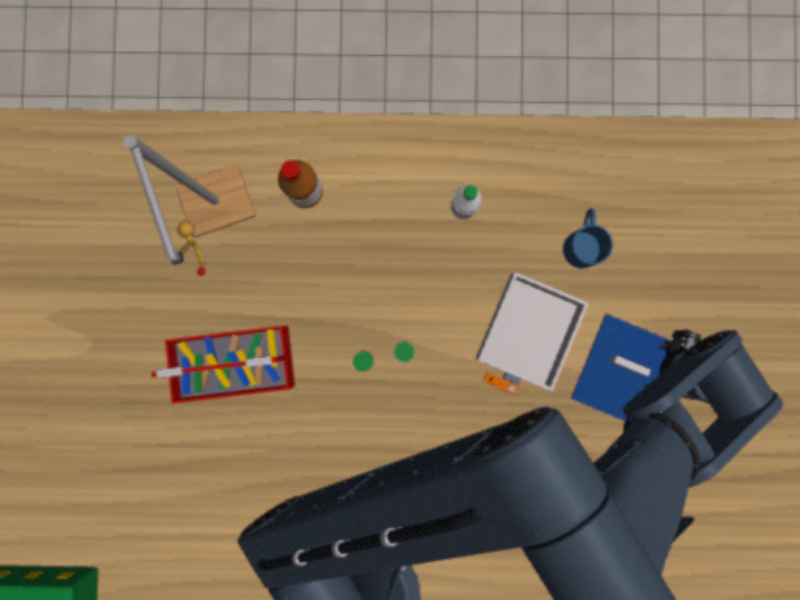

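The cover now lies aside at (625,365), the button is off at (500,382), the box is open, and there are two tubs at (363,360) and (404,352). The hook tip is swinging near (201,271).

```bash
python3 - <<'E'
from h import *
B=(.4743,-.0667);D=box(0,-.032)
plan([(*box(.0122,-.05),.2,68.1),(*B,.12,68.1),(*B,.016,68.1),(*B,.15,68.1),(*D,.15,68.1),(*D,.023,68.1),(*D,.15,68.1)])
E
```

```text
t 6.2 cmd-vs-measured mm [ 2.6 -4.3  7.5] deg 0.9 gap 0.80 F [ 0.3 -0.7  0.7]
  rows 4 travel [0.1862, -0.0, -0.0625] turn [0.0, 0.0, 0.0]
   ^ [0.5097, -0.3589, 0.2]
  rows 4 travel [0.1613, -0.0886, 0.05] turn [0.0, 0.0, 0.0]
  rows 4 travel [0.1612, -0.0887, 0.05] turn [0.0, 0.0, 0.0]
   ^ [0.4743, -0.0667, 0.12]
  rows 3 travel [0.0, 0.0, 0.13] turn [0.0, 0.0, 0.0]
   ^ [0.4743, -0.0667, 0.016]
  rows 4 travel [0.0, 0.0, -0.1675] turn [0.0, 0.0, 0.0]
   ^ [0.4743, -0.0667, 0.15]
  rows 4 travel [-0.15, 0.081, 0.0] turn [0.0, 0.0, 0.0]
  rows 4 travel [-0.15, 0.0811, 0.0] turn [0.0, 0.0, 0.0]
   ^ [0.5051, -0.3377, 0.15]
  rows 4 travel [0.0, -0.0001, 0.1588] turn [0.0, 0.0, 0.0]
   ^ [0.5051, -0.3377, 0.023]
  rows 4 travel [0.0, 0.0, -0.1588] turn [0.0, 0.0, 0.0]
   ^ [0.5051, -0.3377, 0.15]
```

Emit:
apply_moves(
  claw=[0.6,0.6,0.6,0.6],
  travel=[
    [0.1862,0,-0.0625],
    [0.1862,0,-0.0625],
    [0.1862,0,-0.0625],
    [0.1862,0,-0.0625],
  ],
  turn=[
    [0,0,0],
    [0,0,0],
    [0,0,0],
    [0,0,0],
  ],
)

```text
t: 6.5
tcp_pos: [0.5098, -0.3566, 0.2003]
tool_rot: [0.828, 0.56, -0.0, -0.0]
force: [0.7, -0.9, 0.5]
finger_gap: 0.801
gripper_force: 0.0
```

Emit:
apply_moves(
  claw=[0.6,0.6,0.6,0.6],
  travel=[
    [0.1613,-0.0886,0.05],
    [0.1613,-0.0886,0.05],
    [0.1613,-0.0886,0.05],
    [0.1613,-0.0886,0.05],
  ],
  turn=[
    [0,0,0],
    [0,0,0],
    [0,0,0],
    [0,0,0],
  ],
)

```text
t: 6.83
tcp_pos: [0.4895, -0.2088, 0.1584]
tool_rot: [0.828, 0.56, -0.001, -0.002]
force: [0.6, 0.4, -0.4]
finger_gap: 0.799
gripper_force: 0.0
```

Emit:
apply_moves(
  claw=[0.6,0.6,0.6,0.6,0.6],
  travel=[
    [0.1612,-0.0887,0.05],
    [0.1612,-0.0887,0.05],
    [0.1612,-0.0887,0.05],
    [0.1612,-0.0887,0.05],
    [0.1612,-0.0887,0.05],
  ],
  turn=[
    [0,0,0],
    [0,0,0],
    [0,0,0],
    [0,0,0],
    [0,0,0],
  ],
)

```text
t: 7.25
tcp_pos: [0.4696, -0.0617, 0.1178]
tool_rot: [0.827, 0.562, -0.003, -0.004]
force: [0.4, 0.7, -0.6]
finger_gap: 0.801
gripper_force: 0.0
```

```bash
python3 - <<'E'
from h import *
p=snap("top")
for ce,st,m in blobs(p,"green",40):
    if 100<st[0]: print(ce,st[4],plane(p,ce,.045).round(4))
p=snap("wrist")
for ce,st,m in blobs(p,"green",40): print("w",ce,st[4],plane(p,ce,.045).round(4))
E
```

```text
[300.71 122.56] 55 [[ 0.7829 -0.1896  0.045 ]]
[162.19 220.29] 59 [[0.4833 0.2203 0.045 ]]
[125.98 243.9 ] 60 [[0.4115 0.3266 0.045 ]]
w [196.18 117.93] 2145 [[0.4562 0.0148 0.045 ]]
w [259.96 202.93] 1620 [[ 0.4751 -0.0626  0.045 ]]
```

Emit:
apply_moves(
  claw=[0.6,0.6,0.6,0.6,0.6],
  travel=[
    [0,0,0.04],
    [0,0,0.08],
    [0,0,0.115],
    [0,0,0.13],
    [0,0,0.13],
  ],
  turn=[
    [0,0,0],
    [0,0,0],
    [0,0,0],
    [0,0,0],
    [0,0,0],
  ],
)

```text
t: 7.77
tcp_pos: [0.4738, -0.0691, 0.0134]
tool_rot: [0.829, 0.559, -0.002, -0.001]
force: [-0.3, -1.3, 0.1]
finger_gap: 0.801
gripper_force: 0.0
```

Emit:
apply_moves(
  claw=[-1,-1,-1,-1],
  travel=[
    [0,0,0],
    [0,0,0],
    [0,0,0],
    [0,0,0],
  ],
  turn=[
    [0,0,0],
    [0,0,0],
    [0,0,0],
    [0,0,0],
  ],
  newtons=30,
)

```text
t: 8.1
tcp_pos: [0.4754, -0.0683, 0.0171]
tool_rot: [0.829, 0.56, 0.0, 0.002]
force: [1.4, 0.3, -0.6]
finger_gap: 0.434
gripper_force: 30.1
```

Emit:
apply_moves(
  claw=[-1,-1,-1,-1,-1],
  travel=[
    [0,0,-0.03],
    [0,0,-0.07],
    [0,0,-0.12],
    [0,0,-0.1675],
    [0,0,-0.1675],
  ],
  turn=[
    [0,0,0],
    [0,0,0],
    [0,0,0],
    [0,0,0],
    [0,0,0],
  ],
)

```text
t: 8.52
tcp_pos: [0.4787, -0.0688, 0.1569]
tool_rot: [0.828, 0.56, 0.004, 0.007]
force: [1.0, 0.0, -0.4]
finger_gap: 0.436
gripper_force: 30.4
```

Emit:
apply_moves(
  claw=[-1,-1,-1,-1],
  travel=[
    [-0.03,0.016,0],
    [-0.07,0.038,0],
    [-0.11,0.059,0],
    [-0.15,0.081,0],
  ],
  turn=[
    [0,0,0],
    [0,0,0],
    [0,0,0],
    [0,0,0],
  ],
)

```text
t: 8.85
tcp_pos: [0.4897, -0.2039, 0.1509]
tool_rot: [0.828, 0.56, -0.0, 0.001]
force: [0.3, -0.3, -0.4]
finger_gap: 0.434
gripper_force: 30.4
```

Emit:
apply_moves(
  claw=[-1,-1,-1,-1,-1],
  travel=[
    [-0.04,0.0216,0],
    [-0.08,0.0432,0],
    [-0.12,0.0648,0],
    [-0.15,0.0811,0],
    [-0.15,0.0811,0],
  ],
  turn=[
    [0,0,0],
    [0,0,0],
    [0,0,0],
    [0,0,0],
    [0,0,0],
  ],
)

```text
t: 9.27
tcp_pos: [0.5065, -0.3455, 0.1512]
tool_rot: [0.83, 0.558, -0.0, 0.005]
force: [1.4, 0.7, -0.3]
finger_gap: 0.432
gripper_force: 30.4
```

Emit:
apply_moves(
  claw=[-1,-1,-1,-1,-1],
  travel=[
    [0,0,0.03],
    [0,0,0.07],
    [0,0,0.11],
    [0,0,0.135],
    [0,0,0.15],
  ],
  turn=[
    [0,0,0],
    [0,0,0],
    [0,0,0],
    [0,0,0],
    [0,0,0],
  ],
)

```text
t: 9.68
tcp_pos: [0.5036, -0.3366, 0.0279]
tool_rot: [0.828, 0.56, -0.001, -0.002]
force: [0.4, 0.9, -0.0]
finger_gap: 0.437
gripper_force: 30.4
```

Emit:
apply_moves(
  claw=[-1,-1,0.1,0.1,0.1],
  travel=[
    [0,0,0.0085],
    [0,0,0.0085],
    [0,0,0.0085],
    [0,0,0.0085],
    [0,0,0.0085],
  ],
  turn=[
    [0,0,0],
    [0,0,0],
    [0,0,0],
    [0,0,0],
    [0,0,0],
  ],
)

```text
t: 10.1
tcp_pos: [0.5059, -0.3392, 0.0248]
tool_rot: [0.828, 0.56, -0.0, 0.002]
force: [-0.5, 0.4, -0.9]
finger_gap: 0.547
gripper_force: 0.0
```

Emit:
apply_moves(
  claw=[0.2,0.2,0.2,0.2,0.2],
  travel=[
    [0,0,-0.04],
    [0,0,-0.08],
    [0,0,-0.12],
    [0,0,-0.1588],
    [0,0,-0.1588],
  ],
  turn=[
    [0,0,0],
    [0,0,0],
    [0,0,0],
    [0,0,0],
    [0,0,0],
  ],
)

```text
t: 10.52
tcp_pos: [0.5088, -0.3416, 0.1581]
tool_rot: [0.828, 0.56, 0.001, 0.008]
force: [0.4, -1.3, 0.7]
finger_gap: 0.599
gripper_force: 0.0
```

```bash
python3 - <<'E'
from h import *
p=snap("top")
for ce,st,m in blobs(p,"green",20):
    if 100<st[0]: print(ce,st[4],plane(p,ce,.045).round(4))
p=snap("wrist")
for ce,st,m in blobs(p,"green",40): print("w",ce,st[4],plane(p,ce,.051).round(4))
A=(.4555,.0125);D=box(0,.032)
plan([(*A,.12,68.1),(*A,.016,68.1),(*A,.15,68.1),(*D,.15,68.1),(*D,.0225,68.1),(*D,.15,68.1)])
E
```

```text
[300.67 122.5 ] 54 [[ 0.7831 -0.1895  0.045 ]]
[348.17 214.97] 106 [[ 0.5075 -0.3339  0.045 ]]
[162.19 220.29] 59 [[0.4833 0.2203 0.045 ]]
[231.8  230.87] 122 [[0.455 0.012 0.045]]
[126.52 229.86] 29 [[0.4532 0.3261 0.045 ]]
[125.98 243.9 ] 60 [[0.4115 0.3266 0.045 ]]
w [251.05 187.06] 1179 [[ 0.5063 -0.3334  0.051 ]]
t 10.6 cmd-vs-measured mm [ 1.1 -1.6  3.1] deg 0.4 gap 0.60 F [-0.7  0.9  0.8]
  rows 5 travel [0.1915, -0.1104, 0.0188] turn [0.0, 0.0, 0.0]
  rows 5 travel [0.1916, -0.1103, 0.0187] turn [0.0, 0.0, 0.0]
   ^ [0.4555, 0.0125, 0.12]
  rows 3 travel [-0.0, -0.0, 0.13] turn [0.0, 0.0, 0.0]
   ^ [0.4555, 0.0125, 0.016]
  rows 4 travel [-0.0, -0.0, -0.1675] turn [0.0, 0.0, 0.0]
   ^ [0.4555, 0.0125, 0.15]
  rows 4 travel [-0.1515, 0.1104, 0.0] turn [0.0, 0.0, 0.0]
  rows 4 travel [-0.1516, 0.1103, 0.0] turn [0.0, 0.0, 0.0]
   ^ [0.5289, -0.2783, 0.15]
  rows 4 travel [0.0, 0.0, 0.1594] turn [0.0, 0.0, 0.0]
   ^ [0.5289, -0.2783, 0.0225]
  rows 4 travel [0.0, 0.0, -0.1594] turn [0.0, 0.0, 0.0]
   ^ [0.5289, -0.2783, 0.15]
```

Emit:
apply_moves(
  claw=[0.6,0.6,0.6,0.6,0.6],
  travel=[
    [0.1915,-0.1104,0.0188],
    [0.1915,-0.1104,0.0188],
    [0.1915,-0.1104,0.0188],
    [0.1915,-0.1104,0.0188],
    [0.1915,-0.1104,0.0188],
  ],
  turn=[
    [0,0,0],
    [0,0,0],
    [0,0,0],
    [0,0,0],
    [0,0,0],
  ],
)

```text
t: 11.03
tcp_pos: [0.4754, -0.1564, 0.1332]
tool_rot: [0.828, 0.561, -0.002, -0.005]
force: [-0.3, 0.0, -0.8]
finger_gap: 0.8
gripper_force: 0.0
```

Emit:
apply_moves(
  claw=[0.6,0.6,0.6,0.6,0.6],
  travel=[
    [0.1916,-0.1103,0.0187],
    [0.1916,-0.1103,0.0187],
    [0.1916,-0.1103,0.0187],
    [0.1916,-0.1103,0.0187],
    [0.1916,-0.1103,0.0187],
  ],
  turn=[
    [0,0,0],
    [0,0,0],
    [0,0,0],
    [0,0,0],
    [0,0,0],
  ],
)

```text
t: 11.45
tcp_pos: [0.4514, 0.0165, 0.1186]
tool_rot: [0.827, 0.562, -0.003, -0.002]
force: [-1.1, 0.5, -0.3]
finger_gap: 0.802
gripper_force: 0.0
```

Emit:
apply_moves(
  claw=[0.6,0.6,0.6],
  travel=[
    [0,0,0],
    [0,0,0],
    [0,0,0],
  ],
  turn=[
    [0,0,0],
    [0,0,0],
    [0,0,0],
  ],
)

```text
t: 11.7
tcp_pos: [0.4566, 0.0105, 0.1198]
tool_rot: [0.829, 0.56, -0.0, 0.001]
force: [0.2, -0.9, -0.5]
finger_gap: 0.797
gripper_force: 0.0
```

```bash
python3 - <<'E'
from h import *
print(manip.sense()["tcp_pos"])
p=snap("wrist")
for ce,st,m in blobs(p,"green",40): print("w",ce,st,plane(p,ce,.045).round(4))
E
```

```text
[0.4565694  0.01053116 0.11983394]
w [253.  199.8] [231, 177, 45, 46, 1632] [[0.4559 0.0162 0.045 ]]
```

Tub still in place; grasp it and place it.

Emit:
apply_moves(
  claw=[0.6,0.6,0.6,0.6,0.6],
  travel=[
    [0,0,0.04],
    [0,0,0.08],
    [0,0,0.115],
    [0,0,0.13],
    [0,0,0.13],
  ],
  turn=[
    [0,0,0],
    [0,0,0],
    [0,0,0],
    [0,0,0],
    [0,0,0],
  ],
)

```text
t: 12.17
tcp_pos: [0.4549, 0.01, 0.0135]
tool_rot: [0.829, 0.559, -0.002, -0.001]
force: [1.1, -0.3, 0.4]
finger_gap: 0.801
gripper_force: 0.0
```

Emit:
apply_moves(
  claw=[-1,-1,-1,-1],
  travel=[
    [0,0,0],
    [0,0,0],
    [0,0,0],
    [0,0,0],
  ],
  turn=[
    [0,0,0],
    [0,0,0],
    [0,0,0],
    [0,0,0],
  ],
  newtons=30,
)

```text
t: 12.5
tcp_pos: [0.4566, 0.011, 0.0171]
tool_rot: [0.829, 0.56, 0.0, 0.002]
force: [0.4, -0.6, -0.2]
finger_gap: 0.435
gripper_force: 30.1
```

Emit:
apply_moves(
  claw=[-1,-1,-1,-1,-1],
  travel=[
    [0,0,-0.03],
    [0,0,-0.07],
    [0,0,-0.12],
    [0,0,-0.1675],
    [0,0,-0.1675],
  ],
  turn=[
    [0,0,0],
    [0,0,0],
    [0,0,0],
    [0,0,0],
    [0,0,0],
  ],
)

```text
t: 12.92
tcp_pos: [0.4599, 0.0111, 0.1567]
tool_rot: [0.828, 0.56, 0.005, 0.006]
force: [1.3, -0.8, -0.9]
finger_gap: 0.437
gripper_force: 30.5
```

Emit:
apply_moves(
  claw=[-1,-1,-1,-1,-1],
  travel=[
    [-0.02,0.0146,0],
    [-0.05,0.0364,0],
    [-0.085,0.062,0],
    [-0.12,0.0874,0],
    [-0.1515,0.1104,0],
  ],
  turn=[
    [0,0,0],
    [0,0,0],
    [0,0,0],
    [0,0,0],
    [0,0,0],
  ],
)

```text
t: 13.33
tcp_pos: [0.4928, -0.1354, 0.1509]
tool_rot: [0.828, 0.56, -0.0, 0.002]
force: [0.7, 0.1, -0.4]
finger_gap: 0.437
gripper_force: 30.5
```

Emit:
apply_moves(
  claw=[-1,-1,-1,-1,-1],
  travel=[
    [-0.035,0.0255,0],
    [-0.07,0.051,0],
    [-0.105,0.0764,0],
    [-0.135,0.0982,0],
    [-0.1516,0.1103,0],
  ],
  turn=[
    [0,0,0],
    [0,0,0],
    [0,0,0],
    [0,0,0],
    [0,0,0],
  ],
)

```text
t: 13.75
tcp_pos: [0.5301, -0.2831, 0.1511]
tool_rot: [0.829, 0.559, -0.0, 0.003]
force: [-0.3, 0.2, -0.1]
finger_gap: 0.436
gripper_force: 30.5
```

Emit:
apply_moves(
  claw=[-1,-1,-1,-1,-1],
  travel=[
    [0,0,0],
    [0,0,0.03],
    [0,0,0.07],
    [0,0,0.11],
    [0,0,0.14],
  ],
  turn=[
    [0,0,0],
    [0,0,0],
    [0,0,0],
    [0,0,0],
    [0,0,0],
  ],
)

```text
t: 14.17
tcp_pos: [0.5278, -0.2774, 0.0369]
tool_rot: [0.828, 0.56, -0.001, -0.0]
force: [0.5, 0.0, -1.5]
finger_gap: 0.435
gripper_force: 30.5
```

Emit:
apply_moves(
  claw=[-1,-1,0.1,0.1,0.1],
  travel=[
    [0,0,0.015],
    [0,0,0.0194],
    [0,0,0.0194],
    [0,0,0.0194],
    [0,0,0.0194],
  ],
  turn=[
    [0,0,0],
    [0,0,0],
    [0,0,0],
    [0,0,0],
    [0,0,0],
  ],
)

```text
t: 14.58
tcp_pos: [0.5297, -0.2793, 0.024]
tool_rot: [0.828, 0.56, -0.0, 0.002]
force: [-0.3, 0.4, 0.8]
finger_gap: 0.55
gripper_force: 0.0
```

Emit:
apply_moves(
  claw=[0.2,0.2,0.2,0.2,0.2],
  travel=[
    [0,0,-0.04],
    [0,0,-0.08],
    [0,0,-0.12],
    [0,0,-0.1594],
    [0,0,-0.1594],
  ],
  turn=[
    [0,0,0],
    [0,0,0],
    [0,0,0],
    [0,0,0],
    [0,0,0],
  ],
)

```text
t: 15.0
tcp_pos: [0.5329, -0.2817, 0.158]
tool_rot: [0.828, 0.56, 0.002, 0.008]
force: [1.5, -1.0, 0.8]
finger_gap: 0.602
gripper_force: 0.0
```

```bash
python3 - <<'E'
from h import *
plan([])
p=snap("top")
for ce,st,m in blobs(p,"green",20):
    if 200<st[0]: print(ce,st[4],plane(p,ce,.051).round(4))
for ce,st,m in blobs(p,"white",30):
    if 370<st[0]<440 and 200<st[1]<280: print("handle",ce,st,plane(p,ce,.05))
p=snap("wrist");cv2.imwrite("pics/w2.png",p["pixels"][:,:,::-1])
for ce,st,m in blobs(p,"green",40): print("w",ce,st[4],plane(p,ce,.051).round(4))
print(box(.0122,-.199))
E
```

```text
t 15.0 cmd-vs-measured mm [ 4.1 -3.4  7.9] deg 0.9 gap 0.60 F [ 1.5 -1.   0.8]
[300.63 122.48] 54 [[ 0.782  -0.1888  0.051 ]]
[324.5  206.04] 26 [[ 0.533  -0.2623  0.051 ]]
handle [404.57 233.75] [394, 228, 22, 12, 100] [[ 0.45452861 -0.50004193  0.05      ]]
w [247.33 186.54] 1208 [[ 0.5277 -0.2719  0.051 ]]
w [251.52 251.73] 1023 [[ 0.5065 -0.3335  0.051 ]]
[ 0.45409503 -0.49718987]
```

View pics/w2.png

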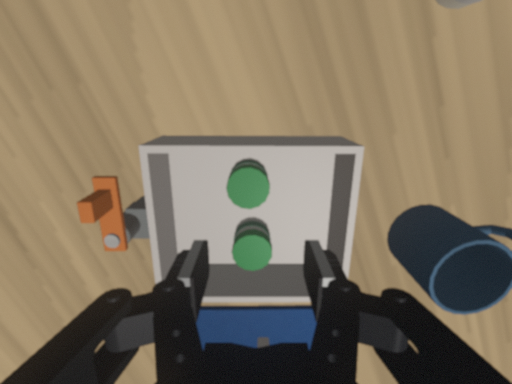

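Both tubs stand upright in the box at (248,187) and (252,250), and the button is off at (108,215). The cover goes back next.

```bash
python3 - <<'E'
from h import *
Q=box(.0122,-.199);H=box(.0122,.001)
plan([(*Q,.15,68.1),(*Q,.025,68.1),(*Q,.181,68.1),(*H,.181,68.1),(*H,.081,68.1),(*H,.181,68.1)])
E
```

```text
t 15.1 cmd-vs-measured mm [ 1.3 -1.4  3. ] deg 0.4 gap 0.60 F [ 0.5  0.6 -1.2]
  rows 3 travel [-0.1444, 0.0076, 0.0] turn [0.0, 0.0, 0.0]
  rows 3 travel [-0.1443, 0.0077, 0.0] turn [0.0, 0.0, 0.0]
   ^ [0.4541, -0.4972, 0.15]
  rows 3 travel [-0.0, -0.0, 0.1563] turn [0.0, 0.0, 0.0]
   ^ [0.4541, -0.4972, 0.025]
  rows 4 travel [-0.0, -0.0, -0.195] turn [0.0, 0.0, 0.0]
   ^ [0.4541, -0.4972, 0.181]
  rows 5 travel [0.25, -0.0, 0.0] turn [0.0, 0.0, 0.0]
   ^ [0.5287, -0.3116, 0.181]
  rows 3 travel [-0.0, -0.0, 0.125] turn [0.0, 0.0, 0.0]
   ^ [0.5287, -0.3116, 0.081]
  rows 3 travel [-0.0, -0.0, -0.125] turn [0.0, 0.0, 0.0]
   ^ [0.5287, -0.3116, 0.181]
```

Emit:
apply_moves(
  claw=[0.6,0.6,0.6,0.6],
  travel=[
    [-0.1444,0.0076,0],
    [-0.1444,0.0076,0],
    [-0.1444,0.0076,0],
    [-0.1444,0.0076,0],
  ],
  turn=[
    [0,0,0],
    [0,0,0],
    [0,0,0],
    [0,0,0],
  ],
)

```text
t: 15.43
tcp_pos: [0.4897, -0.3946, 0.1497]
tool_rot: [0.83, 0.558, -0.002, 0.002]
force: [0.7, -0.7, -0.4]
finger_gap: 0.801
gripper_force: 0.0
```

Emit:
apply_moves(
  claw=[0.6,0.6,0.6,0.6,0.6],
  travel=[
    [-0.1443,0.0077,0],
    [-0.1443,0.0077,0],
    [-0.1443,0.0077,0],
    [-0.1443,0.0077,0],
    [-0.1443,0.0077,0],
  ],
  turn=[
    [0,0,0],
    [0,0,0],
    [0,0,0],
    [0,0,0],
    [0,0,0],
  ],
)

```text
t: 15.85
tcp_pos: [0.4529, -0.4987, 0.1492]
tool_rot: [0.829, 0.559, -0.0, -0.0]
force: [0.4, 0.2, -0.7]
finger_gap: 0.801
gripper_force: 0.0
```

Emit:
apply_moves(
  claw=[0.6,0.6,0.6,0.6,0.6],
  travel=[
    [0,0,0.04],
    [0,0,0.08],
    [0,0,0.12],
    [0,0,0.148],
    [0,0,0.1563],
  ],
  turn=[
    [0,0,0],
    [0,0,0],
    [0,0,0],
    [0,0,0],
    [0,0,0],
  ],
)

```text
t: 16.27
tcp_pos: [0.4527, -0.4926, 0.0207]
tool_rot: [0.828, 0.561, -0.0, -0.005]
force: [-0.3, 1.0, -0.4]
finger_gap: 0.802
gripper_force: 0.0
```

Emit:
apply_moves(
  claw=[0.6,-1,-1,-1,-1],
  travel=[
    [0,0,0],
    [0,0,0],
    [0,0,0],
    [0,0,0],
    [0,0,0],
  ],
  turn=[
    [0,0,0],
    [0,0,0],
    [0,0,0],
    [0,0,0],
    [0,0,0],
  ],
  newtons=50,
)

```text
t: 16.68
tcp_pos: [0.4551, -0.4991, 0.0279]
tool_rot: [0.828, 0.56, -0.001, 0.002]
force: [0.9, 0.6, -0.3]
finger_gap: 0.238
gripper_force: 0.0
```

Emit:
apply_moves(
  claw=[-1,-1,-1,-1,-1],
  travel=[
    [0,0,-0.02],
    [0,0,-0.06],
    [0,0,-0.11],
    [0,0,-0.16],
    [0,0,-0.195],
  ],
  turn=[
    [0,0,0],
    [0,0,0],
    [0,0,0],
    [0,0,0],
    [0,0,0],
  ],
)

```text
t: 17.1
tcp_pos: [0.455, -0.4989, 0.1864]
tool_rot: [0.829, 0.56, -0.001, 0.003]
force: [0.9, -1.8, -2.3]
finger_gap: 0.15
gripper_force: 51.3
```

Emit:
apply_moves(
  claw=[-1,-1,-1,-1,-1],
  travel=[
    [0.04,0,0],
    [0.09,0,0],
    [0.14,0,0],
    [0.19,0,0],
    [0.23,0,0],
  ],
  turn=[
    [0,0,0],
    [0,0,0],
    [0,0,0],
    [0,0,0],
    [0,0,0],
  ],
)

```text
t: 17.52
tcp_pos: [0.5231, -0.3242, 0.1823]
tool_rot: [0.828, 0.56, -0.0, 0.0]
force: [0.4, 0.7, -1.4]
finger_gap: 0.151
gripper_force: 51.3
```

Emit:
apply_moves(
  claw=[-1,-1,-1,-1,-1],
  travel=[
    [0.02,0,0],
    [0.02,0,0],
    [0.02,0,0],
    [0.02,0,0.03],
    [0.02,0,0.06],
  ],
  turn=[
    [0,0,0],
    [0,0,0],
    [0,0,0],
    [0,0,0],
    [0,0,0],
  ],
)

```text
t: 17.93
tcp_pos: [0.5301, -0.3156, 0.1353]
tool_rot: [0.829, 0.559, -0.0, 0.004]
force: [0.0, -0.2, -3.4]
finger_gap: 0.149
gripper_force: 51.3
```

Emit:
apply_moves(
  claw=[-1,-1,-1,-1,-1],
  travel=[
    [0,0,0.015],
    [0,0,0.03],
    [0,0,0.045],
    [0,0,0.06],
    [0,0,0.065],
  ],
  turn=[
    [0,0,0],
    [0,0,0],
    [0,0,0],
    [0,0,0],
    [0,0,0],
  ],
)

```text
t: 18.35
tcp_pos: [0.5292, -0.314, 0.0858]
tool_rot: [0.829, 0.56, -0.001, 0.002]
force: [-10.8, 6.5, 50.1]
finger_gap: 0.155
gripper_force: 61.6
```

Emit:
apply_moves(
  claw=[-1,-1,-1],
  travel=[
    [0,0,0],
    [0,0,0],
    [0,0,0],
  ],
  turn=[
    [0,0,0],
    [0,0,0],
    [0,0,0],
  ],
)

```text
t: 18.6
tcp_pos: [0.5292, -0.314, 0.086]
tool_rot: [0.828, 0.56, -0.001, 0.003]
force: [-6.8, 1.6, 20.9]
finger_gap: 0.151
gripper_force: 57.7
```

Emit:
apply_moves(
  claw=[0.2,0.6,0.6,0.6],
  travel=[
    [0,0,0],
    [0,0,0],
    [0,0,0],
    [0,0,0],
  ],
  turn=[
    [0,0,0],
    [0,0,0],
    [0,0,0],
    [0,0,0],
  ],
)

```text
t: 18.93
tcp_pos: [0.529, -0.3128, 0.0814]
tool_rot: [0.829, 0.56, -0.001, 0.001]
force: [-0.2, -1.5, 0.1]
finger_gap: 0.714
gripper_force: 0.0
```

Emit:
apply_moves(
  claw=[0.6,0.6,0.6,0.6,0.6],
  travel=[
    [0,0,-0.04],
    [0,0,-0.08],
    [0,0,-0.125],
    [0,0,-0.125],
    [0,0,-0.125],
  ],
  turn=[
    [0,0,0],
    [0,0,0],
    [0,0,0],
    [0,0,0],
    [0,0,0],
  ],
)

```text
t: 19.35
tcp_pos: [0.5303, -0.3135, 0.1838]
tool_rot: [0.828, 0.56, 0.0, 0.004]
force: [-0.6, 0.9, -1.1]
finger_gap: 0.798
gripper_force: 0.0
```

```bash
python3 - <<'E'
from h import *
P=lambda x,y:box(-.114+x/1e3,y/1e3)
plan([(*P(-32,38),.181,68.1),(*P(-32,38),.095,68.1)])
p=snap("scene");np.savez("s2.npz",**p)
c=p["pixels"][150:290,90:270,::-1];cv2.imwrite("pics/s2.png",cv2.resize(c,None,fx=4,fy=4,interpolation=cv2.INTER_CUBIC))
C=[box(x,y) for x,y in((.09,.075),(.09,-.075),(-.09,.075),(-.09,-.075))]
print("expected cover top corners px",((proj(p,[[*q,.073] for q in C])-[90,150])*4).round(0).tolist())
t=snap("wrist");np.savez("w3.npz",**t)
d=p["depth"]
for (x,y) in ((.08,.06),(.08,-.06),(-.06,.06),(-.07,-.06),(.05,.04),(-.04,-.05)):
    u=proj(p,[[*box(x,y),.073]])[0];r=np.round(u).astype(int);z=d[r[1],r[0]]
    X=p["R"].T@(np.linalg.inv(p["intrinsics"])@np.r_[r,1]*z-p["t"]);print("cover",x,y,X.round(4))
E
```

```text
t 19.4 cmd-vs-measured mm [ 1.7 -1.8  2.8] deg 0.4 gap 0.80 F [-0.6  0.9 -1.1]
  rows 4 travel [0.0462, -0.1978, 0.0] turn [0.0, 0.0, 0.0]
   ^ [0.3957, -0.2183, 0.181]
  rows 3 travel [0.0, 0.0, 0.1075] turn [0.0, 0.0, 0.0]
   ^ [0.3957, -0.2183, 0.095]
expected cover top corners px [[339.0, 375.0], [170.0, 301.0], [488.0, 228.0], [330.0, 167.0]]
cover 0.08 0.06 [ 0.6154 -0.2803  0.0736]
cover 0.08 -0.06 [ 0.5687 -0.3934  0.0725]
cover -0.06 0.06 [ 0.4855 -0.2302  0.0742]
cover -0.07 -0.06 [ 0.4315 -0.3379  0.0731]
cover 0.05 0.04 [ 0.5777 -0.2889  0.071 ]
cover -0.04 -0.05 [ 0.4612 -0.3385  0.0729]
```

View pics/s2.png

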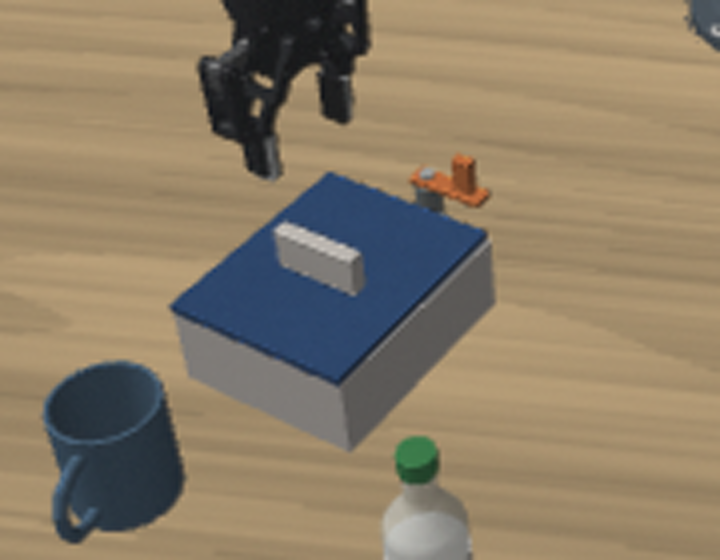

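The cover is home, with its corners where expected and its top at 73 mm. The button at (450,183) is still off. I turn it back across the cover.

```bash
python3 - <<'E'
from h import *
P=lambda x,y:box(-.114+x/1e3,y/1e3)
plan([(*P(*q),.093,68.1) for q in((-18,37),(3,40),(23,33),(33,24),(36.5,15.5),(36.5,22))]+[(*P(36,22),.25,68.1)])
E
```

```text
t 19.4 cmd-vs-measured mm [132.7 -93.6  85.7] deg 0.1 gap 0.80 F [-0.4 -0.2 -0.7]
  rows 1 travel [-0.0012, 0.0175, 0.0025] turn [0.0, 0.0, 0.0]
   ^ [0.4083, -0.2244, 0.093]
  rows 1 travel [0.0037, 0.0263, -0.0] turn [0.0, 0.0, 0.0]
   ^ [0.4289, -0.2295, 0.093]
  rows 1 travel [-0.0087, 0.025, -0.0] turn [0.0, 0.0, 0.0]
   ^ [0.4449, -0.2434, 0.093]
  rows 1 travel [-0.0113, 0.0125, -0.0] turn [0.0, 0.0, 0.0]
   ^ [0.4508, -0.2555, 0.093]
  rows 1 travel [-0.0106, 0.0044, -0.0] turn [0.0, 0.0, 0.0]
   ^ [0.4509, -0.2647, 0.093]
  rows 1 travel [0.0081, -0.0, -0.0] turn [0.0, 0.0, 0.0]
   ^ [0.4533, -0.2587, 0.093]
  rows 4 travel [0.0, -0.0007, -0.1963] turn [0.0, 0.0, 0.0]
   ^ [0.4528, -0.2585, 0.25]
```

Emit:
apply_moves(
  claw=[-1,-1,-1,-1,-1],
  travel=[
    [0.0462,-0.1978,0],
    [0.0462,-0.1978,0],
    [0.0462,-0.1978,0],
    [0.0462,-0.1978,0],
    [0.0462,-0.1978,0],
  ],
  turn=[
    [0,0,0],
    [0,0,0],
    [0,0,0],
    [0,0,0],
    [0,0,0],
  ],
)

```text
t: 19.87
tcp_pos: [0.3857, -0.2096, 0.1782]
tool_rot: [0.828, 0.56, -0.003, -0.009]
force: [-0.6, 0.6, 0.4]
finger_gap: 0.089
gripper_force: 0.0
```

Emit:
apply_moves(
  claw=[-1,-1,-1,-1,-1],
  travel=[
    [0,0,0.04],
    [0,0,0.08],
    [0,0,0.1075],
    [0,0,0.1075],
    [0,0,0.1075],
  ],
  turn=[
    [0,0,0],
    [0,0,0],
    [0,0,0],
    [0,0,0],
    [0,0,0],
  ],
)

```text
t: 20.28
tcp_pos: [0.3947, -0.2182, 0.0938]
tool_rot: [0.829, 0.56, -0.001, -0.002]
force: [0.9, -1.0, 0.5]
finger_gap: -0.001
gripper_force: 0.0
```

Emit:
apply_moves(
  claw=[-1,-1,-1,-1,-1],
  travel=[
    [-0.0012,0.0175,0.0025],
    [0.0005,0.03,0.0025],
    [0.0025,0.0438,0.0025],
    [-0.0015,0.0563,0.0025],
    [-0.0062,0.0688,0.0025],
  ],
  turn=[
    [0,0,0],
    [0,0,0],
    [0,0,0],
    [0,0,0],
    [0,0,0],
  ],
)

```text
t: 20.7
tcp_pos: [0.4458, -0.2441, 0.0946]
tool_rot: [0.828, 0.56, -0.001, 0.001]
force: [-1.4, 0.9, -0.6]
finger_gap: 0.002
gripper_force: 0.7
```

Emit:
apply_moves(
  claw=[-1,-1,-1,-1,-1],
  travel=[
    [-0.0113,0.0125,0],
    [-0.0165,0.0148,0],
    [-0.0219,0.0169,0],
    [-0.0219,0.0169,0],
    [-0.0219,0.0169,0],
  ],
  turn=[
    [0,0,0],
    [0,0,0],
    [0,0,0],
    [0,0,0],
    [0,0,0],
  ],
)

```text
t: 21.12
tcp_pos: [0.4522, -0.2658, 0.0945]
tool_rot: [0.829, 0.56, 0.0, 0.002]
force: [3.1, 2.8, 2.0]
finger_gap: 0.001
gripper_force: 1.8
```

Emit:
apply_moves(
  claw=[-1,-1,-1,-1,-1],
  travel=[
    [0.0081,0,0],
    [0.0081,0,-0.05],
    [0.0081,0,-0.1],
    [0.0081,0,-0.15],
    [0.0081,0,-0.1963],
  ],
  turn=[
    [0,0,0],
    [0,0,0],
    [0,0,0],
    [0,0,0],
    [0,0,0],
  ],
)

```text
t: 21.53
tcp_pos: [0.4526, -0.2587, 0.2522]
tool_rot: [0.828, 0.56, -0.001, 0.0]
force: [0.6, -0.3, 0.0]
finger_gap: 0.001
gripper_force: 0.0
```

```bash
python3 - <<'E'
from h import *
plan([])
p=snap("scene")
c=p["pixels"][150:290,90:270,::-1];cv2.imwrite("pics/s3.png",cv2.resize(c,None,fx=4,fy=4,interpolation=cv2.INTER_CUBIC))
T=snap("top");S=p
a=np.radians(BY)
print("piv/expected tip px",(proj(p,[[*box(-.114,0),.081],[*box(-.061,0),.081]])-[90,150])*4)
E
```

```text
t 21.5 cmd-vs-measured mm [-0.2 -0.2  2.1] deg 0.2 gap 0.00 F [ 0.6 -0.3  0. ]
piv/expected tip px [[424.98514442 172.22569734]
 [383.62734502 209.28654532]]
```

View pics/s3.png

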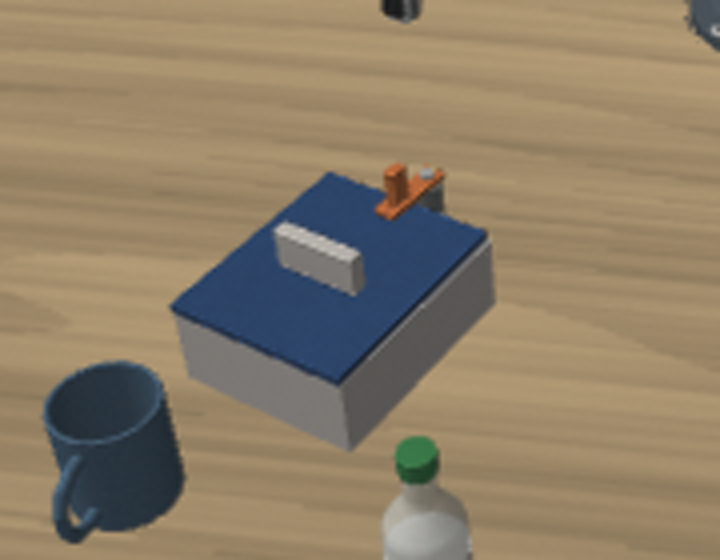

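The turnbutton now lies across the cover, from (437,175) to (383,212), so the box is done. Next I measure the swinging hook.

```bash
python3 - <<'E'
from h import *
T=snap("top");S=snap("scene")
c=S["pixels"][120:270,300:480,::-1];cv2.imwrite("pics/hk.png",cv2.resize(c,None,fx=4,fy=4,interpolation=cv2.INTER_CUBIC))
c=T["pixels"][70:220,60:240,::-1];cv2.imwrite("pics/hkt.png",cv2.resize(c,None,fx=4,fy=4,interpolation=cv2.INTER_CUBIC))
def ball(p,n):
    h=cv2.cvtColor(p["pixels"],cv2.COLOR_RGB2HSV);m=cv2.inRange(h,(0,150,60),(6,255,255))|cv2.inRange(h,(174,150,60),(180,255,255))
    k,l,st,ce=cv2.connectedComponentsWithStats(m)
    box_=(105,150,150,205) if n=="top" else (360,150,420,205)
    return [(ce[i].round(1).tolist(),int(st[i][4])) for i in range(1,k) if 4<=st[i][4]<60 and box_[0]<ce[i][0]<box_[2] and box_[1]<ce[i][1]<box_[3]]
for i in range(8):
    n=("top","scene")[i%2];t=manip.sense()["t"];p=snap(n);print(round(t,2),n,ball(p,n))
E
```

```text
21.73 top [([133.5, 196.0], 16)]
21.78 scene [([379.1, 158.3], 18)]
21.83 top [([133.9, 199.0], 20)]
21.88 scene [([379.3, 160.1], 18)]
21.93 top [([133.2, 193.6], 16)]
21.98 scene [([382.5, 170.5], 16)]
22.03 top [([131.0, 182.9], 20)]
22.08 scene [([387.2, 180.8], 20), ([392.8, 193.9], 14)]
```

View pics/hk.png

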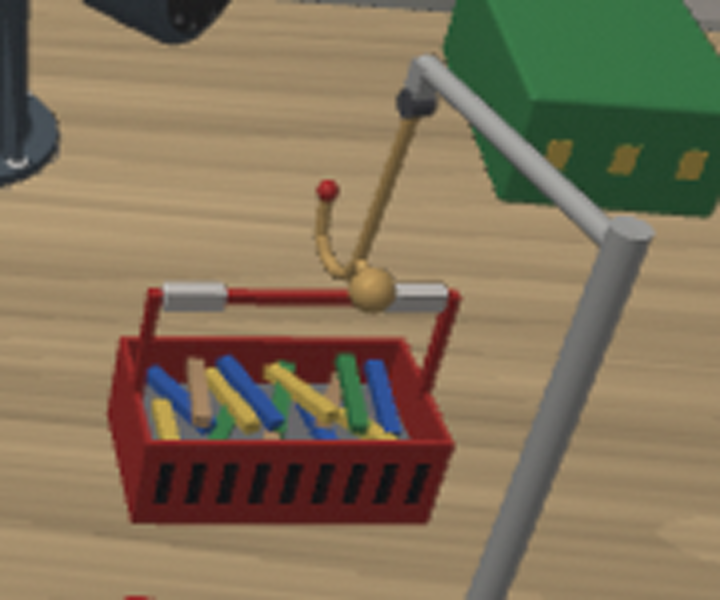

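View pics/hkt.png

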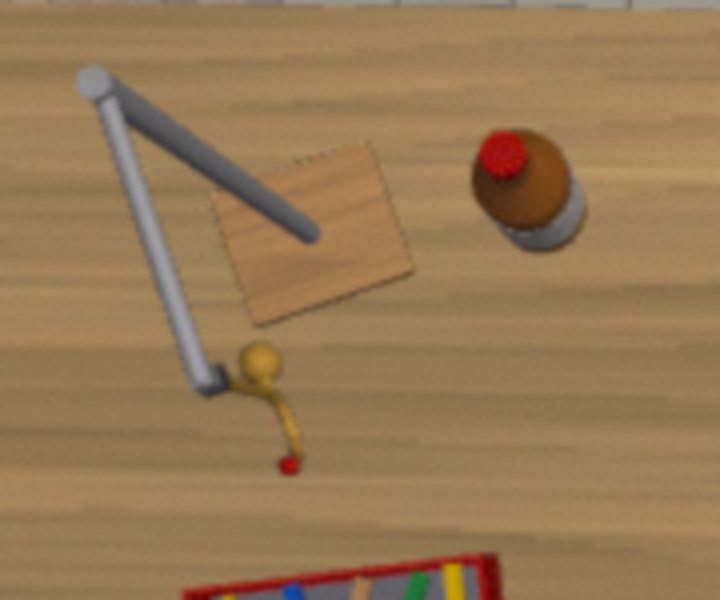

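The scene crop shows the pivot at (415,100), the arm running to the post cap at (627,235), and the hook swung open with its ball at (327,190). The top crop shows the pivot at (213,379), the cap at (93,82) and the tip at (289,465).

```bash
cat >> h.py <<'E'
def onplane(p,u,P,n):
    c=-p["R"].T@p["t"];d=p["R"].T@np.linalg.inv(p["intrinsics"])@np.r_[u,1];return c+d*((P-c)@n/(d@n))
E
python3 - <<'E'
from h import *
S=dict(np.load("scene.npz"));T=dict(np.load("top.npz"))
f=lambda u,o:np.array(u)/4+np.array(o)
so,to=(300,120),(60,70)
piv=tri(S,f((415,100),so),T,f((213,379),to));post=tri(S,f((627,233),so),T,f((93,82),to))
base=plane(T,f((312,234),to),.012)[0]
print("piv",piv,"post",post,"base",base)
e=plane(T,[f((205,383),to),f((93,82),to)],.445);print("arm ends",e)
def use(name,piv,yaw):
    x=np.array([np.cos(yaw),np.sin(yaw),0]);n=np.array([-x[1],x[0],0])
    print(name,piv,np.degrees(yaw))
    for k,u in(("T",(133.5,196)),("S",(379.1,158.3)),("T",(133.9,199)),("S",(379.3,160.1)),("T",(133.2,193.6)),("S",(382.5,170.5)),("T",(131,182.9)),("S",(387.2,180.8))):
        X=onplane(T if k=="T" else S,u,piv,n)-piv;r=np.array([X@x,X[2]]);
        print("  ",k,(r*1e3).round(1),"r %.4f"%np.linalg.norm(r),"joint %.3f"%(np.arctan2(-r[0],-r[1])-np.arctan2(.047,.1)))
d=post-piv;use("a",np.r_[piv[:2],.42],np.arctan2(d[1],d[0]))
d=e[1]-e[0];use("b",np.r_[base[:2]-.165*d[:2]/np.linalg.norm(d[:2]),.42],np.arctan2(d[1],d[0]))
E
```

```text
piv [0.61165749 0.25439838 0.41930806] post [0.76660284 0.31265004 0.44923652] base [0.76385554 0.30845124 0.012     ]
arm ends [[0.60686328 0.24950362 0.445     ]
 [0.7676818  0.31420975 0.445     ]]
a [0.61165749 0.25439838 0.42      ] 20.603737163291115
   T [-69.8 -84.4] r 0.1095 joint 0.252
   S [-73.7 -80. ] r 0.1087 joint 0.305
   T [-77.5 -78.5] r 0.1103 joint 0.339
   S [-71.2 -83.4] r 0.1097 joint 0.267
   T [-63.6 -89.3] r 0.1096 joint 0.179
   S [-48.9 -98.3] r 0.1097 joint 0.022
   T [ -35.7 -103.6] r 0.1096 joint -0.108
   S [ -21.5 -108.8] r 0.1109 joint -0.244
b [0.6107815  0.24686115 0.42      ] 21.91763233754389
   T [-70.5 -49.8] r 0.0863 joint 0.517
   S [-58.3 -71.4] r 0.0922 joint 0.246
   T [-78.  -43.4] r 0.0893 joint 0.624
   S [-56.  -74.9] r 0.0935 joint 0.202
   T [-64.4 -55.1] r 0.0848 joint 0.424
   S [-34.7 -90. ] r 0.0964 joint -0.071
   T [-37.  -71.6] r 0.0806 joint 0.038
   S [  -8.6 -101. ] r 0.1013 joint -0.354
```

```bash
cat >> h.py <<'E'
PV=np.array([.6117,.2544,.42]);HY=20.6;_a=np.radians(HY)
XH=np.array([np.cos(_a),np.sin(_a),0]);YH=np.array([-XH[1],XH[0],0]);ZH=np.array([0,0,1.])
def hk(x,y,z): return PV+(x*XH+y*YH)/1e3+[0,0,z/1e3]   # mm in hook_pivot axes
E
python3 - <<'E'
from h import *
S=dict(np.load("scene.npz"));T=dict(np.load("top.npz"))
f=lambda u,o:np.array(u)/4+np.array(o);so=(300,120)
X=onplane(S,f((372,288),so),PV,YH)-PV;X2=onplane(S,f((327,190),so),PV,YH)-PV
for n,v in(("brass",X),("tip",X2)):print(n,v@XH,v[2],np.hypot(v@XH,v[2]),np.arctan2(-(v@XH),-v[2]))
a=tri(S,(348.75,193.8),T,(165.3,230.9));b=tri(S,(405.5,193.8),T,(108,237.8));print("grips",a,b,(a+b)/2,b-a)
# touch: tool tilted 15 deg, tool x away from stand
t=np.radians(15);z=-np.cos(t)*ZH+np.sin(t)*XH;x=-(np.cos(t)*XH+np.sin(t)*ZH);R=Ro.from_matrix(np.c_[x,np.cross(z,x),z])
w=[(*hk(-150,0,-112),R),(*hk(-110,0,-112),R),(*hk(-55,0,-112),R),(*hk(-66,0,-112),R)]
plan([(.45,.0,.35,130)]+w)
E
```

```text
brass 0.009525259760447918 -0.11802276056981426 0.11840651411989 -0.08053242334937055
tip -0.05462696598125036 -0.09356376955776574 0.10834336336931476 0.5284579339990437
grips [0.45747194 0.18835682 0.16371982] [0.43672323 0.34576852 0.16491194] [0.44709758 0.26706267 0.16431588] [-0.02074871  0.1574117   0.00119212]
t 22.1 cmd-vs-measured mm [ 0.3 -0.5 -0.6] deg 0.1 gap 0.00 F [ 0.9 -0.2  0.2]
  rows 5 travel [0.1493, -0.0619, -0.0625] turn [0.0, 0.0, -0.1719]
  rows 5 travel [0.1598, 0.0237, -0.0625] turn [0.0, 0.0, -0.172]
   ^ [0.45, 0.0, 0.35]
  rows 4 travel [0.0587, 0.0608, 0.0175] turn [-0.0171, -0.0242, -0.1299]
  rows 4 travel [0.0312, 0.0784, 0.0179] turn [-0.0171, -0.0241, -0.13]
  rows 4 travel [-0.001, 0.0836, 0.0211] turn [-0.0171, -0.0242, -0.1299]
   ^ [0.4713, 0.2016, 0.308]
  rows 1 travel [-0.0483, 0.0001, 0.0129] turn [-0.0, -0.0, -0.0]
   ^ [0.5087, 0.2157, 0.308]
  rows 2 travel [-0.0664, -0.0, 0.0178] turn [-0.0, -0.0, -0.0]
   ^ [0.5602, 0.235, 0.308]
  rows 1 travel [0.0133, -0.0, -0.0036] turn [-0.0, -0.0, -0.0]
   ^ [0.5499, 0.2312, 0.308]
```

Emit:
apply_moves(
  claw=[-1,-1,-1,-1,-1],
  travel=[
    [0.1493,-0.0619,-0.0625],
    [0.1493,-0.0619,-0.0625],
    [0.1493,-0.0619,-0.0625],
    [0.1493,-0.0619,-0.0625],
    [0.1493,-0.0619,-0.0625],
  ],
  turn=[
    [0,0,-0.1719],
    [0,0,-0.1719],
    [0,0,-0.1719],
    [0,0,-0.1719],
    [0,0,-0.1719],
  ],
)

```text
t: 22.55
tcp_pos: [0.4519, -0.1268, 0.3014]
tool_rot: [0.646, 0.764, -0.0, 0.001]
force: [1.3, -0.3, -0.5]
finger_gap: -0.004
gripper_force: 0.0
```

Emit:
apply_moves(
  claw=[-1,-1,-1,-1,-1],
  travel=[
    [0.1598,0.0237,-0.0625],
    [0.1598,0.0237,-0.0625],
    [0.1598,0.0237,-0.0625],
    [0.1598,0.0237,-0.0625],
    [0.1598,0.0237,-0.0625],
  ],
  turn=[
    [0,0,-0.172],
    [0,0,-0.172],
    [0,0,-0.172],
    [0,0,-0.172],
    [0,0,-0.172],
  ],
)

```text
t: 22.97
tcp_pos: [0.4508, 0.0024, 0.3514]
tool_rot: [0.418, 0.908, -0.0, 0.001]
force: [-0.1, -1.0, 0.3]
finger_gap: 0.002
gripper_force: 0.0
```

Emit:
apply_moves(
  claw=[-1,-1,-1,-1,-1],
  travel=[
    [0.0587,0.0608,0.0175],
    [0.0587,0.0608,0.0175],
    [0.0587,0.0608,0.0175],
    [0.0587,0.0608,0.0175],
    [0.0587,0.0608,0.0175],
  ],
  turn=[
    [-0.0171,-0.0242,-0.1299],
    [-0.0171,-0.0242,-0.1299],
    [-0.0171,-0.0242,-0.1299],
    [-0.0171,-0.0242,-0.1299],
    [-0.0171,-0.0242,-0.1299],
  ],
)

```text
t: 23.38
tcp_pos: [0.4569, 0.0673, 0.3353]
tool_rot: [0.229, 0.972, 0.007, 0.045]
force: [0.2, 0.1, -0.9]
finger_gap: 0.0
gripper_force: 0.0
```

Emit:
apply_moves(
  claw=[-1,-1,-1,-1,-1],
  travel=[
    [0.0312,0.0784,0.0179],
    [0.0312,0.0784,0.0179],
    [0.0312,0.0784,0.0179],
    [0.0312,0.0784,0.0179],
    [0.0312,0.0784,0.0179],
  ],
  turn=[
    [-0.0171,-0.0241,-0.13],
    [-0.0171,-0.0241,-0.13],
    [-0.0171,-0.0241,-0.13],
    [-0.0171,-0.0241,-0.13],
    [-0.0171,-0.0241,-0.13],
  ],
)

```text
t: 23.8
tcp_pos: [0.4643, 0.1339, 0.3212]
tool_rot: [0.027, 0.996, 0.015, 0.088]
force: [0.6, -0.2, 0.1]
finger_gap: 0.0
gripper_force: 0.0
```

Emit:
apply_moves(
  claw=[-1,-1,-1,-1,-1],
  travel=[
    [-0.001,0.0836,0.0211],
    [-0.001,0.0836,0.0211],
    [-0.001,0.0836,0.0211],
    [-0.001,0.0836,0.0211],
    [-0.001,0.0836,0.0211],
  ],
  turn=[
    [-0.0171,-0.0242,-0.1299],
    [-0.0171,-0.0242,-0.1299],
    [-0.0171,-0.0242,-0.1299],
    [-0.0171,-0.0242,-0.1299],
    [-0.0171,-0.0242,-0.1299],
  ],
)

```text
t: 24.22
tcp_pos: [0.4719, 0.2007, 0.3072]
tool_rot: [-0.176, 0.976, 0.022, 0.128]
force: [-0.0, 0.5, -0.2]
finger_gap: 0.0
gripper_force: 0.0
```

```bash
python3 - <<'E'
from h import *
t=np.radians(15);z=-np.cos(t)*ZH+np.sin(t)*XH;x=-(np.cos(t)*XH+np.sin(t)*ZH);R=Ro.from_matrix(np.c_[x,np.cross(z,x),z])
s=manip.sense();print((s["tcp_pos"]-hk(-150,0,-112)).round(4),np.degrees((R.inv()*Ro.from_quat(s["tool_rot"])).magnitude()),s["q"].round(2))
json.dump([hk(-150,0,-112).tolist(),R.as_quat().tolist()],open("cmd.json","w"))
E
```

```text
[ 0.0006 -0.0009 -0.0008] 0.17131083375485368 [ 0.15  0.18  1.79  0.06  0.91 -1.81]
```

Emit:
apply_moves(
  claw=[-1,-1,-1,-1,-1],
  travel=[
    [-0.0121,0,0.0032],
    [-0.0242,0,0.0065],
    [-0.0362,0,0.0097],
    [-0.0483,0,0.0129],
    [-0.0543,0,0.0145],
  ],
  turn=[
    [0,0,0],
    [0,0,0],
    [0,0,0],
    [0,0,0],
    [0,0,0],
  ],
)

```text
t: 24.63
tcp_pos: [0.5165, 0.2171, 0.3078]
tool_rot: [-0.177, 0.975, 0.022, 0.129]
force: [-0.2, -0.9, -0.0]
finger_gap: 0.002
gripper_force: 0.0
```

Emit:
apply_moves(
  claw=[-1,-1,-1,-1,-1],
  travel=[
    [-0.006,0,0.0016],
    [-0.0121,0,0.0032],
    [-0.0181,0,0.0048],
    [-0.0242,0,0.0065],
    [-0.0302,0,0.0081],
  ],
  turn=[
    [0,0,0],
    [0,0,0],
    [0,0,0],
    [0,0,0],
    [0,0,0],
  ],
)

```text
t: 25.05
tcp_pos: [0.5378, 0.2257, 0.3075]
tool_rot: [-0.177, 0.976, 0.022, 0.128]
force: [-0.7, 0.4, -0.4]
finger_gap: 0.002
gripper_force: 0.0
```

Emit:
apply_moves(
  claw=[-1,-1,-1,-1,-1],
  travel=[
    [-0.006,0,0.0016],
    [-0.0121,0,0.0032],
    [-0.0181,0,0.0048],
    [-0.0242,0,0.0065],
    [-0.0302,0,0.0081],
  ],
  turn=[
    [0,0,0],
    [0,0,0],
    [0,0,0],
    [0,0,0],
    [0,0,0],
  ],
)

```text
t: 25.47
tcp_pos: [0.5615, 0.2346, 0.3076]
tool_rot: [-0.177, 0.975, 0.022, 0.128]
force: [0.3, -0.1, 0.0]
finger_gap: 0.003
gripper_force: 0.0
```

Emit:
apply_moves(
  claw=[-1,-1,-1,-1,-1],
  travel=[
    [0,0,0],
    [0,0,0],
    [0,0,0],
    [0,0,0],
    [0,0,0],
  ],
  turn=[
    [0,0,0],
    [0,0,0],
    [0,0,0],
    [0,0,0],
    [0,0,0],
  ],
)

```text
t: 25.88
tcp_pos: [0.5606, 0.2343, 0.3075]
tool_rot: [-0.177, 0.976, 0.022, 0.128]
force: [-0.0, -0.3, 0.2]
finger_gap: 0.0
gripper_force: 0.1
```

Emit:
apply_moves(
  claw=[-1,-1,-1,-1,-1],
  travel=[
    [0,0,0],
    [0,0,0],
    [0,0,0],
    [0,0,0],
    [0,0,0],
  ],
  turn=[
    [0,0,0],
    [0,0,0],
    [0,0,0],
    [0,0,0],
    [0,0,0],
  ],
)

```text
t: 26.3
tcp_pos: [0.5608, 0.2343, 0.3075]
tool_rot: [-0.177, 0.976, 0.022, 0.128]
force: [-0.9, 0.1, -0.8]
finger_gap: 0.006
gripper_force: 0.2
```

Emit:
apply_moves(
  claw=[-1,-1,-1,-1,-1],
  travel=[
    [0,0,0],
    [0,0,0],
    [0,0,0],
    [0,0,0],
    [0,0,0],
  ],
  turn=[
    [0,0,0],
    [0,0,0],
    [0,0,0],
    [0,0,0],
    [0,0,0],
  ],
)

```text
t: 26.72
tcp_pos: [0.5609, 0.2343, 0.3075]
tool_rot: [-0.177, 0.976, 0.022, 0.128]
force: [0.8, 0.1, -0.6]
finger_gap: -0.006
gripper_force: 0.2
```

Emit:
apply_moves(
  claw=[-1,-1,-1,-1,-1],
  travel=[
    [0,0,0],
    [0,0,0],
    [0,0,0],
    [0,0,0],
    [0,0,0],
  ],
  turn=[
    [0,0,0],
    [0,0,0],
    [0,0,0],
    [0,0,0],
    [0,0,0],
  ],
)

```text
t: 27.13
tcp_pos: [0.5609, 0.2343, 0.3075]
tool_rot: [-0.177, 0.975, 0.022, 0.128]
force: [-0.9, 0.8, -0.9]
finger_gap: 0.0
gripper_force: 0.2
```

```bash
cat >> h.py <<'E'
def joint(p,n,show=True):
    h=cv2.cvtColor(p["pixels"],cv2.COLOR_RGB2HSV);m=cv2.inRange(h,(0,150,60),(6,255,255))|cv2.inRange(h,(174,150,60),(180,255,255))
    k,l,st,ce=cv2.connectedComponentsWithStats(m);o=[]
    for i in range(1,k):
        if 4<=st[i][4]<60:
            X=onplane(p,ce[i],PV,YH)-PV;r=np.hypot(X@XH,X[2])
            if .1<r<.118: o.append((round(float(np.arctan2(-(X@XH),-X[2])-.4394),3),int(st[i][4])))
    return o
E
python3 - <<'E'
from h import *
for i in range(6):
    n=("scene","top")[i%2];t=manip.sense()["t"];p=snap(n);print(round(t,2),n,joint(p,n))
s=manip.sense();v=s["tcp_pos"]-PV;print("tcp in hook axes",v@XH,v@YH,v[2],s["force"])
S=snap("scene");c=S["pixels"][90:210,330:450,::-1];cv2.imwrite("pics/hk2.png",cv2.resize(c,None,fx=5,fy=5,interpolation=cv2.INTER_CUBIC))
E
```

```text
27.13 scene [(-0.084, 20)]
27.18 top [(-0.061, 18)]
27.23 scene [(-0.084, 20)]
27.28 top [(-0.054, 19)]
27.33 scene [(-0.084, 20)]
27.38 top [(-0.054, 19)]
tcp in hook axes -0.05460064122586673 -0.000925865525879124 -0.11246718276310225 [ 0.02313167 -0.49157172 -0.21152374]
```

View pics/hk2.png

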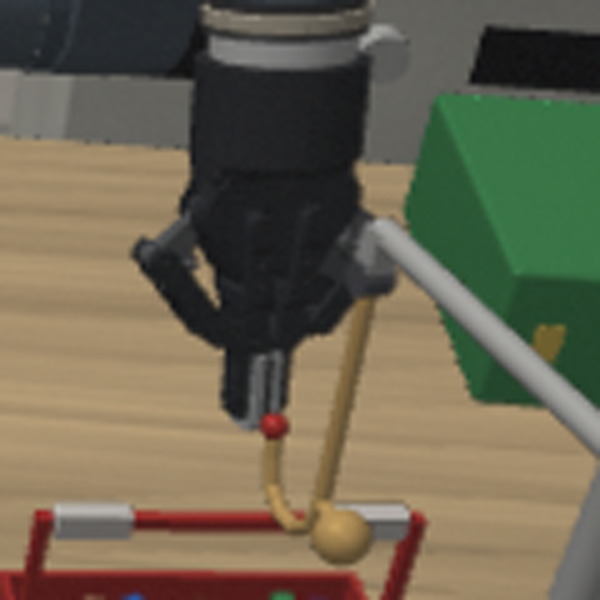

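The finger rests on the red ball at (273,425). The hook is still, about 0.07 rad back, so I ease it out to rest.

Emit:
apply_moves(
  claw=[-1,-1,-1,-1,-1],
  travel=[
    [0.0008,0,-0.0002],
    [0.0016,0,-0.0004],
    [0.0024,0,-0.0006],
    [0.0032,0,-0.0009],
    [0.004,0,-0.0011],
  ],
  turn=[
    [0,0,0],
    [0,0,0],
    [0,0,0],
    [0,0,0],
    [0,0,0],
  ],
)

```text
t: 27.9
tcp_pos: [0.5578, 0.2331, 0.3077]
tool_rot: [-0.177, 0.975, 0.022, 0.128]
force: [0.3, -0.1, 1.1]
finger_gap: 0.001
gripper_force: 0.0
```

Emit:
apply_moves(
  claw=[-1,-1,-1,-1,-1],
  travel=[
    [0.0006,0,-0.0002],
    [0.0012,0,-0.0003],
    [0.0018,0,-0.0005],
    [0.0024,0,-0.0006],
    [0.003,0,-0.0008],
  ],
  turn=[
    [0,0,0],
    [0,0,0],
    [0,0,0],
    [0,0,0],
    [0,0,0],
  ],
)

```text
t: 28.32
tcp_pos: [0.5555, 0.2323, 0.3076]
tool_rot: [-0.177, 0.975, 0.022, 0.128]
force: [-0.4, 0.2, 0.1]
finger_gap: 0.001
gripper_force: 0.0
```

Emit:
apply_moves(
  claw=[-1,-1,-1,-1,-1],
  travel=[
    [0,0,0],
    [0,0,0],
    [0,0,0],
    [0,0,0],
    [0,0,0],
  ],
  turn=[
    [0,0,0],
    [0,0,0],
    [0,0,0],
    [0,0,0],
    [0,0,0],
  ],
)

```text
t: 28.73
tcp_pos: [0.5555, 0.2323, 0.3076]
tool_rot: [-0.177, 0.975, 0.022, 0.128]
force: [-0.2, -0.3, 0.1]
finger_gap: -0.001
gripper_force: 0.0
```

Emit:
apply_moves(
  claw=[-1,-1,-1,-1,-1],
  travel=[
    [0,0,0],
    [0,0,0],
    [0,0,0],
    [0,0,0],
    [0,0,0],
  ],
  turn=[
    [0,0,0],
    [0,0,0],
    [0,0,0],
    [0,0,0],
    [0,0,0],
  ],
)

```text
t: 29.15
tcp_pos: [0.5555, 0.2323, 0.3076]
tool_rot: [-0.177, 0.975, 0.022, 0.128]
force: [0.1, 0.2, -0.1]
finger_gap: -0.002
gripper_force: 0.0
```

Emit:
apply_moves(
  claw=[-1,-1,-1,-1,-1],
  travel=[
    [0,0,0],
    [0,0,0],
    [0,0,0],
    [0,0,0],
    [0,0,0],
  ],
  turn=[
    [0,0,0],
    [0,0,0],
    [0,0,0],
    [0,0,0],
    [0,0,0],
  ],
)

```text
t: 29.57
tcp_pos: [0.5555, 0.2323, 0.3075]
tool_rot: [-0.177, 0.975, 0.022, 0.128]
force: [0.1, 0.3, 0.2]
finger_gap: -0.001
gripper_force: 0.0
```

Emit:
apply_moves(
  claw=[-1,-1,-1,-1,-1],
  travel=[
    [0,0,0],
    [0,0,0],
    [0,0,0],
    [0,0,0],
    [0,0,0],
  ],
  turn=[
    [0,0,0],
    [0,0,0],
    [0,0,0],
    [0,0,0],
    [0,0,0],
  ],
)

```text
t: 29.98
tcp_pos: [0.5555, 0.2323, 0.3076]
tool_rot: [-0.177, 0.975, 0.022, 0.128]
force: [0.5, 0.3, -0.1]
finger_gap: -0.004
gripper_force: 0.0
```

```bash
python3 - <<'E'
from h import *
for i in range(8):
    n=("scene","top")[i%2];t=manip.sense()["t"];p=snap(n);print(round(t,2),n,joint(p,n))
s=manip.sense();v=s["tcp_pos"]-PV;print("tcp in hook axes",v@XH,v@YH,v[2],s["force"])
E
```

```text
29.98 scene [(-0.016, 20)]
30.03 top [(0.009, 20)]
30.08 scene [(-0.016, 20)]
30.13 top [(-0.009, 20)]
30.18 scene [(-0.016, 20)]
30.23 top [(-0.009, 20)]
30.28 scene [(-0.016, 20)]
30.33 top [(0.003, 20)]
tcp in hook axes -0.06039829419833345 -0.0009056334561388215 -0.11242878862480687 [ 0.28027181 -0.41967271  0.82972498]
```

Emit:
apply_moves(
  claw=[-1,-1,-1,-1,-1],
  travel=[
    [0.0005,0,-0.0001],
    [0.001,0,-0.0003],
    [0.0015,0,-0.0004],
    [0.002,0,-0.0005],
    [0.0025,0,-0.0007],
  ],
  turn=[
    [0,0,0],
    [0,0,0],
    [0,0,0],
    [0,0,0],
    [0,0,0],
  ],
)

```text
t: 30.8
tcp_pos: [0.5535, 0.2315, 0.3076]
tool_rot: [-0.177, 0.975, 0.022, 0.128]
force: [-0.9, -0.5, 0.1]
finger_gap: -0.002
gripper_force: 0.0
```

Emit:
apply_moves(
  claw=[-1,-1,-1,-1,-1],
  travel=[
    [0.015,0,-0.004],
    [0.04,0,-0.0107],
    [0.07,0,-0.0188],
    [0.1,0,-0.0268],
    [0.1,0,-0.0268],
  ],
  turn=[
    [0,0,0],
    [0,0,0],
    [0,0,0],
    [0,0,0],
    [0,0,0],
  ],
)

```text
t: 31.22
tcp_pos: [0.4707, 0.2015, 0.3066]
tool_rot: [-0.178, 0.976, 0.022, 0.125]
force: [-0.1, -0.0, 0.1]
finger_gap: 0.001
gripper_force: 0.0
```

```bash
python3 - <<'E'
from h import *
for i in range(8):
    n=("scene","top")[i%2];t=manip.sense()["t"];p=snap(n);print(round(t,2),n,joint(p,n))
a=tri(snap("scene"),(348.75,193.8),snap("top"),(165.3,230.9))
for n in("scene","top"):
    for ce,st,m in blobs(snap(n),"white",20):
        if (n=="scene" and 330<ce[0]<420 and 180<ce[1]<200) or (n=="top" and 95<ce[0]<180 and 220<ce[1]<245):print(n,ce,st)
s=manip.sense();st=(s["tcp_pos"],Ro.from_quat(s["tool_rot"]))
G=(.4369,.3418)
plan([(*G,.27,97.5),(*G,.147,97.5)],st)
E
```

```text
31.22 scene [(-0.013, 21)]
31.27 top [(0.007, 17)]
31.32 scene [(-0.006, 18)]
31.37 top [(0.002, 18)]
31.42 scene [(-0.006, 18)]
31.47 top [(0.013, 17)]
31.52 scene [(-0.006, 18)]
31.57 top [(0.015, 16)]
scene [348.  191.5] [341, 191, 15, 2, 30]
scene [406.17 192.  ] [401, 191, 11, 3, 30]
top [107.86 237.85] [101, 235, 15, 7, 66]
  rows 5 travel [-0.0009, 0.0601, 0.0163] turn [0.0247, 0.0199, 0.1897]
  rows 5 travel [0.0325, 0.0516, 0.0128] turn [0.0248, 0.0199, 0.1898]
  rows 5 travel [0.0554, 0.0256, 0.0126] turn [0.0248, 0.02, 0.1897]
   ^ [0.4369, 0.3418, 0.27]
  rows 3 travel [-0.0, 0.0, 0.1538] turn [-0.0, -0.0, 0.0]
   ^ [0.4369, 0.3418, 0.147]
```

Emit:
apply_moves(
  claw=[-1,-1,-1,-1,-1],
  travel=[
    [-0.0009,0.0601,0.0163],
    [-0.0009,0.0601,0.0163],
    [-0.0009,0.0601,0.0163],
    [-0.0009,0.0601,0.0163],
    [-0.0009,0.0601,0.0163],
  ],
  turn=[
    [0.0247,0.0199,0.1897],
    [0.0247,0.0199,0.1897],
    [0.0247,0.0199,0.1897],
    [0.0247,0.0199,0.1897],
    [0.0247,0.0199,0.1897],
  ],
)

```text
t: 32.23
tcp_pos: [0.4626, 0.2494, 0.2949]
tool_rot: [0.111, 0.989, 0.016, 0.094]
force: [-0.1, 1.0, 0.4]
finger_gap: -0.002
gripper_force: 0.0
```

Emit:
apply_moves(
  claw=[-1,-1,-1,-1,-1],
  travel=[
    [0.0325,0.0516,0.0128],
    [0.0325,0.0516,0.0128],
    [0.0325,0.0516,0.0128],
    [0.0325,0.0516,0.0128],
    [0.0325,0.0516,0.0128],
  ],
  turn=[
    [0.0248,0.0199,0.1898],
    [0.0248,0.0199,0.1898],
    [0.0248,0.0199,0.1898],
    [0.0248,0.0199,0.1898],
    [0.0248,0.0199,0.1898],
  ],
)

```text
t: 32.65
tcp_pos: [0.4485, 0.2956, 0.2822]
tool_rot: [0.399, 0.916, 0.009, 0.05]
force: [-0.6, -0.3, 0.0]
finger_gap: 0.001
gripper_force: 0.0
```

Emit:
apply_moves(
  claw=[0,0,0.2,0.2,0.2],
  travel=[
    [0.0554,0.0256,0.0126],
    [0.0554,0.0256,0.0126],
    [0.0554,0.0256,0.0126],
    [0.0554,0.0256,0.0126],
    [0.0554,0.0256,0.0126],
  ],
  turn=[
    [0.0248,0.02,0.1897],
    [0.0248,0.02,0.1897],
    [0.0248,0.02,0.1897],
    [0.0248,0.02,0.1897],
    [0.0248,0.02,0.1897],
  ],
)

```text
t: 33.07
tcp_pos: [0.4344, 0.3416, 0.2695]
tool_rot: [0.651, 0.759, 0.0, 0.002]
force: [0.3, 0.4, -0.3]
finger_gap: 0.6
gripper_force: 0.0
```

Emit:
apply_moves(
  claw=[0.2,0.2,0.2],
  travel=[
    [0,0,0],
    [0,0,0],
    [0,0,0],
  ],
  turn=[
    [0,0,0],
    [0,0,0],
    [0,0,0],
  ],
)

```text
t: 33.32
tcp_pos: [0.4343, 0.3409, 0.2698]
tool_rot: [0.648, 0.761, 0.0, 0.002]
force: [-0.6, -0.3, -0.3]
finger_gap: 0.597
gripper_force: 0.0
```

```bash
python3 - <<'E'
from h import *
s=manip.sense();R=Ro.from_quat(s["tool_rot"]);print(s["tcp_pos"],R.as_matrix().round(3).tolist(),s["q"].round(2))
p=snap("wrist");cv2.imwrite("pics/w4.png",p["pixels"][:,:,::-1]);np.savez("w4.npz",**p)
E
```

```text
[0.4343364  0.34090755 0.26976419] [[-0.16, 0.987, 0.004], [0.987, 0.16, -0.002], [-0.003, 0.004, -1.0]] [ 0.47  0.38  1.57 -0.    1.18  0.31]
```

View pics/w4.png

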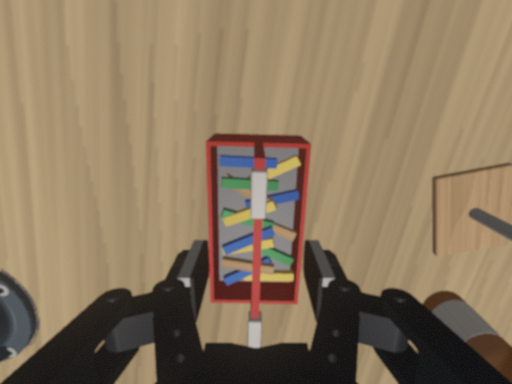

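The wrist view shows the grips at (259,195) and (254,333) and the finger tips beside the basket. I check which grip lies below by casting rays.

```bash
python3 - <<'E'
from h import *
W=dict(np.load("w4.npz"));print((-W["R"].T@W["t"]).round(3),W["R"][2].round(3))
print(plane(W,[[259,195],[254.5,333],[258,160],[260,173],[259,217],[255,321],[254,346],[253,136]],.174).round(4))
print(proj(W,[[.4369,.3418,.174],[.457,.187,.174],[.4343,.341,.27]]).round(0))
E
```

```text
[0.421 0.422 0.412] [ 0.053 -0.311 -0.949]
[[0.4371 0.3434 0.174 ]
 [0.4568 0.1957 0.174 ]
 [0.4313 0.3735 0.174 ]
 [0.4347 0.3628 0.174 ]
 [0.4404 0.3232 0.174 ]
 [0.4549 0.2107 0.174 ]
 [0.4589 0.1789 0.174 ]
 [0.4241 0.3923 0.174 ]]
[[258. 197.]
 [253. 340.]
 [256. 254.]]
```

```bash
python3 - <<'E'
from h import *
s=manip.sense();st=(s["tcp_pos"],Ro.from_quat(s["tool_rot"]))
G=(.4371,.343)
plan([(*G,.27,97.8),(*G,.147,97.8),(*G,.327,97.8)],st)
E
```

```text
rows 1 travel [0.002, 0.0039, -0.0002] turn [0.0012, 0.0009, 0.0076]
   ^ [0.4371, 0.343, 0.27]
  rows 3 travel [0.0, 0.0, 0.1537] turn [-0.0, 0.0, -0.0]
   ^ [0.4371, 0.343, 0.147]
  rows 5 travel [-0.0, 0.0, -0.225] turn [-0.0, 0.0, -0.0]
   ^ [0.4371, 0.343, 0.327]
```

Emit:
apply_moves(
  claw=[0.2,0.2,0.2],
  travel=[
    [0.002,0.0039,0],
    [0.002,0.0039,0],
    [0.002,0.0039,0],
  ],
  turn=[
    [0.0012,0.0009,0.0076],
    [0.0012,0.0009,0.0076],
    [0.0012,0.0009,0.0076],
  ],
)

```text
t: 33.62
tcp_pos: [0.4375, 0.3432, 0.27]
tool_rot: [0.658, 0.753, 0.0, 0.0]
force: [-0.8, 0.1, 0.9]
finger_gap: 0.594
gripper_force: 0.0
```

Emit:
apply_moves(
  claw=[0.2,0.2,0.2,0.2,0.2],
  travel=[
    [0,0,0.03],
    [0,0,0.07],
    [0,0,0.11],
    [0,0,0.14],
    [0,0,0.1537],
  ],
  turn=[
    [0,0,0],
    [0,0,0],
    [0,0,0],
    [0,0,0],
    [0,0,0],
  ],
)

```text
t: 34.03
tcp_pos: [0.4352, 0.342, 0.1438]
tool_rot: [0.658, 0.753, -0.003, -0.001]
force: [0.5, -0.5, -0.5]
finger_gap: 0.6
gripper_force: 0.0
```

Emit:
apply_moves(
  claw=[0.2,0.2,0.2,0.2],
  travel=[
    [0,0,0],
    [0,0,0],
    [0,0,0],
    [0,0,0],
  ],
  turn=[
    [0,0,0],
    [0,0,0],
    [0,0,0],
    [0,0,0],
  ],
)

```text
t: 34.37
tcp_pos: [0.4385, 0.3437, 0.1487]
tool_rot: [0.658, 0.753, 0.002, 0.001]
force: [-0.4, 0.0, 0.5]
finger_gap: 0.594
gripper_force: 0.0
```

Emit:
apply_moves(
  claw=[-1,-1,-1,-1,-1],
  travel=[
    [0,0,0],
    [0,0,0],
    [0,0,0],
    [0,0,0],
    [0,0,0],
  ],
  turn=[
    [0,0,0],
    [0,0,0],
    [0,0,0],
    [0,0,0],
    [0,0,0],
  ],
  newtons=90,
)

```text
t: 34.78
tcp_pos: [0.437, 0.3432, 0.1477]
tool_rot: [0.658, 0.753, 0.0, -0.0]
force: [-2.9, -0.5, 5.1]
finger_gap: 0.151
gripper_force: 88.5
```

Emit:
apply_moves(
  claw=[-1,-1,-1],
  travel=[
    [0,0,0],
    [0,0,0],
    [0,0,0],
  ],
  turn=[
    [0,0,0],
    [0,0,0],
    [0,0,0],
  ],
)

```text
t: 35.03
tcp_pos: [0.437, 0.3432, 0.1477]
tool_rot: [0.658, 0.753, 0.0, -0.0]
force: [-2.3, 0.0, 5.5]
finger_gap: 0.142
gripper_force: 88.5
```

```bash
python3 - <<'E'
from h import *
for i in range(4):
    n=("scene","top")[i%2];t=manip.sense()["t"];p=snap(n);print(round(t,2),n,joint(p,n))
s=manip.sense();print(s["tcp_pos"],s["finger_gap"],s["gripper_force"],s["force"],np.degrees(np.arctan2(*Ro.from_quat(s["tool_rot"]).as_matrix()[1::-1,0])))
E
```

```text
35.03 scene [(-0.009, 19)]
35.08 top [(0.015, 16)]
35.13 scene [(-0.006, 18)]
35.18 top [(0.003, 16)]
[0.43695871 0.34321108 0.14769648] 0.14311653741714575 88.52860450744629 [-2.52118304  0.19445008  6.23358804] 97.69130660433424
```

Emit:
apply_moves(
  claw=[-1,-1,-1,-1,-1],
  travel=[
    [0,0,-0.008],
    [0,0,-0.024],
    [0,0,-0.048],
    [0,0,-0.076],
    [0,0,-0.106],
  ],
  turn=[
    [0,0,0],
    [0,0,0],
    [0,0,0],
    [0,0,0],
    [0,0,0],
  ],
)

```text
t: 35.65
tcp_pos: [0.4366, 0.3427, 0.2318]
tool_rot: [0.658, 0.753, -0.001, -0.001]
force: [-0.2, 1.3, -1.5]
finger_gap: 0.145
gripper_force: 87.8
```

Emit:
apply_moves(
  claw=[-1,-1,-1,-1,-1],
  travel=[
    [0,0,-0.03],
    [0,0,-0.06],
    [0,0,-0.086],
    [0,0,-0.106],
    [0,0,-0.119],
  ],
  turn=[
    [0,0,0],
    [0,0,0],
    [0,0,0],
    [0,0,0],
    [0,0,0],
  ],
)

```text
t: 36.07
tcp_pos: [0.4377, 0.3433, 0.3289]
tool_rot: [0.658, 0.753, 0.001, 0.0]
force: [1.3, 0.5, -2.5]
finger_gap: 0.149
gripper_force: 87.8
```

Emit:
apply_moves(
  claw=[-1,-1,-1,-1],
  travel=[
    [0,0,0],
    [0,0,0],
    [0,0,0],
    [0,0,0],
  ],
  turn=[
    [0,0,0],
    [0,0,0],
    [0,0,0],
    [0,0,0],
  ],
)

```text
t: 36.4
tcp_pos: [0.4364, 0.3426, 0.3253]
tool_rot: [0.658, 0.753, -0.002, -0.001]
force: [0.9, 0.2, -1.2]
finger_gap: 0.146
gripper_force: 87.8
```

```bash
python3 - <<'E'
from h import *
plan([])
S=snap("scene");T=snap("top");print(joint(S,0),joint(T,0))
for n,p in(("S",S),("T",T)):
    for ce,st,m in blobs(p,"white",20):
        if (n=="S" and 320<ce[0]<430 and 100<ce[1]<200) or (n=="T" and 80<ce[0]<190 and 200<ce[1]<260):print(n,ce,st,plane(p,ce,.35))
c=S["pixels"][70:220,320:470,::-1];d=T["pixels"][150:300,60:210,::-1];cv2.imwrite("pics/b1.png",cv2.resize(np.hstack([c,d]),(800,400),interpolation=cv2.INTER_CUBIC))
y=np.radians(97.8);yb=np.array([np.cos(y),np.sin(y)])
t=manip.sense()["tcp_pos"];print("tcp",t)
P=lambda x,z:(*hk(x,78,z-19),110.6)
plan([P(-120,-75),P(-24,-75),P(-24,-129)])
E
```

```text
t 36.4 cmd-vs-measured mm [-0.6 -0.4 -1.8] deg 0.2 gap 0.15 F [ 0.9  0.2 -1.2]
[(-0.006, 18), (-0.278, 51)] [(0.015, 16)]
S [359. 136.] [351, 135, 17, 3, 49] [[0.45969907 0.186437   0.35      ]]
S [428.63 155.83] [405, 134, 47, 44, 189] [[0.53039317 0.34259698 0.35      ]]
T [149.9  234.46] [141, 232, 19, 6, 92] [[0.45734217 0.18554674 0.35      ]]
T [ 86.96 242.04] [81, 239, 12, 6, 54] [[0.43760824 0.33112975 0.35      ]]
tcp [0.43674456 0.34275053 0.32558006]
t 36.5 cmd-vs-measured mm [-0.3 -0.3 -1.4] deg 0.2 gap 0.15 F [ 0.3  0.1 -1.9]
  rows 2 travel [-0.0775, 0.0334, 0.0013] turn [-0.0, 0.0, -0.0711]
   ^ [0.4719, 0.2852, 0.326]
  rows 3 travel [0.0, 0.12, -0.0] turn [-0.0, 0.0, -0.0]
   ^ [0.5618, 0.319, 0.326]
  rows 2 travel [0.0, -0.0, 0.0675] turn [-0.0, 0.0, -0.0]
   ^ [0.5618, 0.319, 0.272]
```

View pics/b1.png

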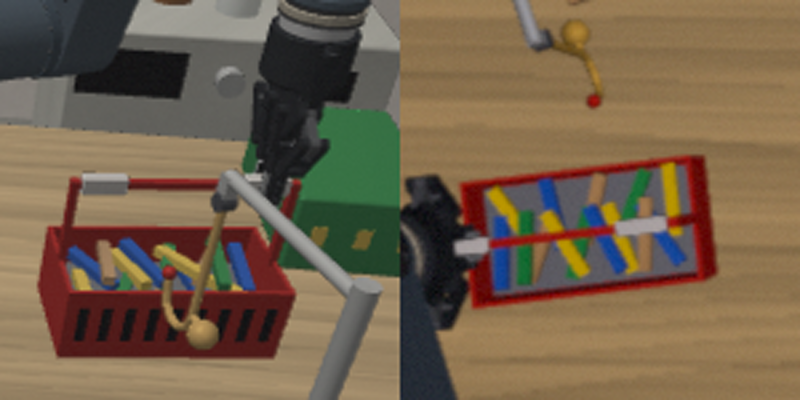

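The basket hangs level in the grip: the bar runs from (105,183) to (260,182) in the scene half, and the hook ball is at (170,272), still.

Emit:
apply_moves(
  claw=[-1,-1,-1,-1,-1],
  travel=[
    [-0.01,0.0043,0],
    [-0.025,0.0108,0],
    [-0.0425,0.0183,0.0005],
    [-0.06,0.0259,0.001],
    [-0.0725,0.0312,0.0013],
  ],
  turn=[
    [0,0,-0.01],
    [0,0,-0.024],
    [0,0,-0.04],
    [0,0,-0.056],
    [0,0,-0.067],
  ],
)

```text
t: 36.92
tcp_pos: [0.4701, 0.2879, 0.3251]
tool_rot: [0.575, 0.818, -0.001, -0.0]
force: [0.1, 0.6, -1.6]
finger_gap: 0.144
gripper_force: 87.8
```

```bash
python3 - <<'E'
from h import *
R0=Rdown(97.8);p=np.array([.4371,.343,.327])+R0.apply([-0.0725*.8,.0312*.8,.0013*.8]);R=R0*Ro.from_rotvec([0,0,-.067*np.pi])
P=lambda x,z:(*hk(x,78,z-19),110.6)
plan([P(-120,-75),P(-60,-75),P(-24,-75),P(-24,-129)],(p,R))
print(manip.sense()["tcp_pos"]-p)
E
```

```text
rows 1 travel [-0.0053, 0.001, -0.0] turn [0.0, 0.0, -0.0041]
   ^ [0.4719, 0.2852, 0.326]
  rows 2 travel [-0.0, 0.075, -0.0] turn [0.0, 0.0, -0.0]
   ^ [0.5281, 0.3063, 0.326]
  rows 1 travel [-0.0, 0.045, -0.0] turn [0.0, 0.0, -0.0]
   ^ [0.5618, 0.319, 0.326]
  rows 2 travel [-0.0, 0.0, 0.0675] turn [0.0, 0.0, -0.0]
   ^ [0.5618, 0.319, 0.272]
[ 0.00036568 -0.00105079 -0.00090654]
```

Emit:
apply_moves(
  claw=[-1,-1,-1,-1,-1],
  travel=[
    [-0.0053,0.001,0],
    [-0.0053,0.001,0],
    [-0.0053,0.012,0],
    [-0.0053,0.028,0],
    [-0.0053,0.046,0],
  ],
  turn=[
    [0,0,-0.0041],
    [0,0,-0.0041],
    [0,0,-0.0041],
    [0,0,-0.0041],
    [0,0,-0.0041],
  ],
)

```text
t: 37.33
tcp_pos: [0.5058, 0.2984, 0.3259]
tool_rot: [0.57, 0.822, 0.0, -0.0]
force: [0.2, 0.1, -1.9]
finger_gap: 0.144
gripper_force: 87.8
```

Emit:
apply_moves(
  claw=[-1,-1,-1,-1,-1],
  travel=[
    [0,0.018,0],
    [0,0.035,0],
    [0,0.05,0],
    [0,0.062,0],
    [0,0.07,0],
  ],
  turn=[
    [0,0,0],
    [0,0,0],
    [0,0,0],
    [0,0,0],
    [0,0,0],
  ],
)

```text
t: 37.75
tcp_pos: [0.5592, 0.3181, 0.3254]
tool_rot: [0.57, 0.822, 0.0, -0.0]
force: [0.2, 0.4, -2.1]
finger_gap: 0.147
gripper_force: 87.8
```

Emit:
apply_moves(
  claw=[-1,-1,-1,-1],
  travel=[
    [0,0.005,0],
    [0,0.005,0],
    [0,0.005,0],
    [0,0.005,0],
  ],
  turn=[
    [0,0,0],
    [0,0,0],
    [0,0,0],
    [0,0,0],
  ],
)

```text
t: 38.08
tcp_pos: [0.5614, 0.3183, 0.3259]
tool_rot: [0.57, 0.822, -0.0, -0.0]
force: [-0.2, -0.4, -1.8]
finger_gap: 0.142
gripper_force: 87.8
```

```bash
python3 - <<'E'
from h import *
s=manip.sense();v=s["tcp_pos"]-PV;print("tcp hook axes",v@XH,v@YH,v[2],s["force"])
S=snap("scene");T=snap("top");print(joint(S,0),joint(T,0))
c=S["pixels"][60:220,320:480,::-1];d=T["pixels"][110:270,60:220,::-1];cv2.imwrite("pics/b2.png",cv2.resize(np.hstack([c,d]),(800,400),interpolation=cv2.INTER_CUBIC))
E
```

```text
tcp hook axes -0.024641371729088993 0.07747490388333869 -0.09414421758600738 [-0.17959747 -0.3562934  -1.794015  ]
[(-0.304, 41)] [(0.021, 11)]
```

View pics/b2.png

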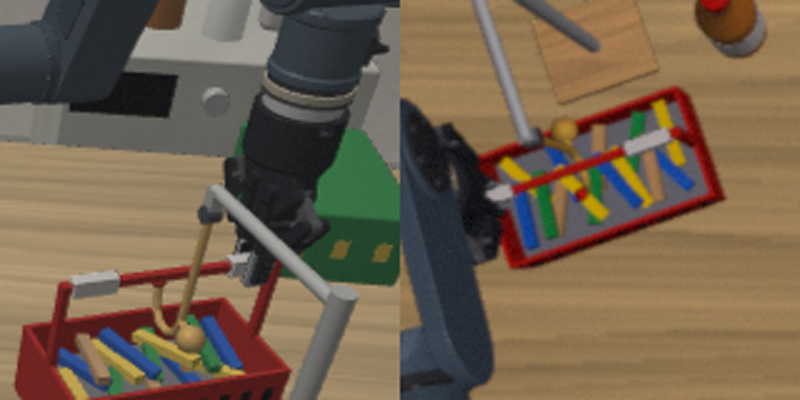

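The bar is above the bowl, between the tip at (581,195) and the shank, and its middle at about (572,168) is in the hook plane. I lower it.

Emit:
apply_moves(
  claw=[-1,-1,-1,-1,-1],
  travel=[
    [0,0,0.008],
    [0,0,0.018],
    [0,0,0.028],
    [0,0,0.038],
    [0,0,0.047],
  ],
  turn=[
    [0,0,0],
    [0,0,0],
    [0,0,0],
    [0,0,0],
    [0,0,0],
  ],
)

```text
t: 38.6
tcp_pos: [0.5615, 0.3181, 0.2867]
tool_rot: [0.57, 0.822, -0.001, -0.001]
force: [0.5, -0.5, -1.7]
finger_gap: 0.145
gripper_force: 87.8
```

Emit:
apply_moves(
  claw=[-1,-1,-1,-1,-1],
  travel=[
    [0,0,0.006],
    [0,0,0.011],
    [0,0,0.015],
    [0,0,0.0175],
    [0,0,0.019],
  ],
  turn=[
    [0,0,0],
    [0,0,0],
    [0,0,0],
    [0,0,0],
    [0,0,0],
  ],
)

```text
t: 39.02
tcp_pos: [0.563, 0.3186, 0.2739]
tool_rot: [0.57, 0.822, 0.001, 0.001]
force: [0.9, 0.5, 1.9]
finger_gap: 0.146
gripper_force: 88.5
```

Emit:
apply_moves(
  claw=[-1,-1,-1,-1,-1],
  travel=[
    [0,0,0.001],
    [0,0,0.0015],
    [0,0,0.0015],
    [0,0,0.0015],
    [0,0,0.0015],
  ],
  turn=[
    [0,0,0],
    [0,0,0],
    [0,0,0],
    [0,0,0],
    [0,0,0],
  ],
)

```text
t: 39.43
tcp_pos: [0.5629, 0.3186, 0.2732]
tool_rot: [0.57, 0.822, 0.001, 0.001]
force: [0.5, 1.9, 6.0]
finger_gap: 0.147
gripper_force: 88.9
```

```bash
python3 - <<'E'
from h import *
plan([]);F=[manip.sense()["force"]]
S=snap("scene");T=snap("top");F.append(manip.sense()["force"]);print(np.mean(F,0),joint(S,0),joint(T,0))
s=manip.sense();v=s["tcp_pos"]-PV;print("tcp hook axes",v@XH,v@YH,v[2])
E
```

```text
t 39.4 cmd-vs-measured mm [ 1.2 -0.4  1.3] deg 0.2 gap 0.15 F [0.5 1.9 6. ]
[0.82044954 1.74143445 5.6742363 ] [(-0.019, 19)] [(0.011, 14)]
tcp hook axes -0.023026446592119602 0.07728544073357439 -0.14676743147662874
```

Emit:
apply_moves(
  claw=[-1,-1,-0.75,-0.7,-0.65],
  travel=[
    [0,0,-0.0008],
    [0,0,-0.0008],
    [0,0,-0.0008],
    [0,0,-0.0008],
    [0,0,-0.0008],
  ],
  turn=[
    [0,0,0],
    [0,0,0],
    [0,0,0],
    [0,0,0],
    [0,0,0],
  ],
)

```text
t: 39.95
tcp_pos: [0.5616, 0.3183, 0.2723]
tool_rot: [0.57, 0.821, -0.0, -0.0]
force: [-0.8, -0.1, -0.8]
finger_gap: 0.175
gripper_force: 0.1
```

Emit:
apply_moves(
  claw=[-0.6,-0.56,-0.52,-0.48,-0.44],
  travel=[
    [0,0,0],
    [0,0,0],
    [0,0,0],
    [0,0,0],
    [0,0,0],
  ],
  turn=[
    [0,0,0],
    [0,0,0],
    [0,0,0],
    [0,0,0],
    [0,0,0],
  ],
)

```text
t: 40.37
tcp_pos: [0.5618, 0.3182, 0.272]
tool_rot: [0.57, 0.822, -0.0, -0.0]
force: [0.0, 0.7, -0.4]
finger_gap: 0.281
gripper_force: 0.0
```

Emit:
apply_moves(
  claw=[-0.4,-0.36,-0.32,-0.28,-0.24],
  travel=[
    [0,0,0],
    [0,0,0],
    [0,0,0],
    [0,0,0],
    [0,0,0],
  ],
  turn=[
    [0,0,0],
    [0,0,0],
    [0,0,0],
    [0,0,0],
    [0,0,0],
  ],
)

```text
t: 40.78
tcp_pos: [0.562, 0.3183, 0.2725]
tool_rot: [0.57, 0.822, -0.0, -0.0]
force: [0.8, -0.4, -0.8]
finger_gap: 0.378
gripper_force: 0.0
```

Emit:
apply_moves(
  claw=[-0.2,-0.15,-0.1,-0.05,0],
  travel=[
    [0,0,0],
    [0,0,0],
    [0,0,0],
    [0,0,0],
    [0,0,0],
  ],
  turn=[
    [0,0,0],
    [0,0,0],
    [0,0,0],
    [0,0,0],
    [0,0,0],
  ],
)

```text
t: 41.2
tcp_pos: [0.562, 0.3184, 0.2725]
tool_rot: [0.57, 0.822, -0.0, -0.0]
force: [0.3, 0.3, -1.4]
finger_gap: 0.503
gripper_force: 0.0
```

Emit:
apply_moves(
  claw=[0.05,0.1,0.15,0.2,0.3],
  travel=[
    [0,0,0],
    [0,0,0],
    [0,0,0],
    [0,0,0],
    [0,0,0],
  ],
  turn=[
    [0,0,0],
    [0,0,0],
    [0,0,0],
    [0,0,0],
    [0,0,0],
  ],
)

```text
t: 41.62
tcp_pos: [0.562, 0.3183, 0.2725]
tool_rot: [0.57, 0.822, -0.0, -0.0]
force: [-0.7, -0.5, 0.5]
finger_gap: 0.646
gripper_force: 0.0
```

Emit:
apply_moves(
  claw=[0.4,0.5,0.6,0.6,0.6],
  travel=[
    [0,0,0],
    [0,0,0],
    [0,0,0],
    [0,0,0],
    [0,0,0],
  ],
  turn=[
    [0,0,0],
    [0,0,0],
    [0,0,0],
    [0,0,0],
    [0,0,0],
  ],
)

```text
t: 42.03
tcp_pos: [0.562, 0.3183, 0.2725]
tool_rot: [0.57, 0.822, -0.0, -0.0]
force: [0.8, -0.2, 0.7]
finger_gap: 0.801
gripper_force: 0.0
```

```bash
python3 - <<'E'
from h import *
for i in range(8):
    n=("scene","top")[i%2];t=manip.sense()["t"];p=snap(n);print(round(t,2),n,joint(p,n))
S=snap("scene");T=snap("top");s=manip.sense();print(s["finger_gap"],s["force"])
c=S["pixels"][60:220,320:480,::-1];d=T["pixels"][110:270,60:220,::-1];cv2.imwrite("pics/b3.png",cv2.resize(np.hstack([c,d]),(800,400),interpolation=cv2.INTER_CUBIC))
E
```

```text
42.03 scene [(-0.091, 18)]
42.08 top [(2.354, 5), (-0.078, 12)]
42.13 scene [(-0.124, 20)]
42.18 top [(-0.109, 13)]
42.23 scene [(-0.144, 18)]
42.28 top [(-0.143, 13)]
42.33 scene [(-0.169, 19)]
42.38 top [(-0.138, 14)]
0.8038462578459649 [ 0.65322293  0.24762098 -0.27621951]
```

View pics/b3.png

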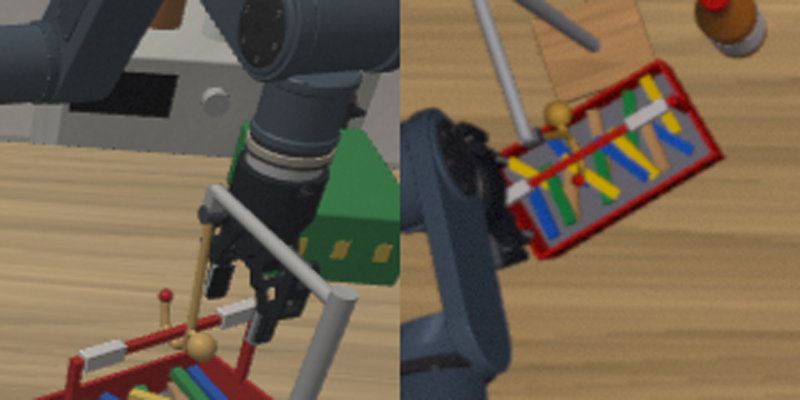

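The basket hangs on the hook by the bar at (205,330), with the grip at (240,312) free between the open fingers. I withdraw upward.

Emit:
apply_moves(
  claw=[0.8,1,1,1,1],
  travel=[
    [0,0,0],
    [0,0,0],
    [0,0,-0.01],
    [0,0,-0.025],
    [0,0,-0.045],
  ],
  turn=[
    [0,0,0],
    [0,0,0],
    [0,0,0],
    [0,0,0],
    [0,0,0],
  ],
)

```text
t: 42.95
tcp_pos: [0.5614, 0.3181, 0.3082]
tool_rot: [0.57, 0.822, -0.001, -0.001]
force: [0.9, -0.1, -0.3]
finger_gap: 1.001
gripper_force: 0.0
```

Emit:
apply_moves(
  claw=[1,1,1,1,1],
  travel=[
    [0,0,-0.025],
    [0,0,-0.05],
    [0,0,-0.08],
    [0,0,-0.1],
    [0,0,-0.1],
  ],
  turn=[
    [0,0,0],
    [0,0,0],
    [0,0,0],
    [0,0,0],
    [0,0,0],
  ],
)

```text
t: 43.37
tcp_pos: [0.5638, 0.3191, 0.3939]
tool_rot: [0.57, 0.822, 0.004, 0.003]
force: [-0.1, 0.9, 1.2]
finger_gap: 0.998
gripper_force: 0.0
```

Emit:
apply_moves(
  claw=[1,1,1,1,1],
  travel=[
    [0,-0.03,0],
    [0,-0.07,0],
    [0,-0.11,0],
    [0,-0.14,0],
    [0,-0.14,0],
  ],
  turn=[
    [0,0,0],
    [0,0,0],
    [0,0,0],
    [0,0,0],
    [0,0,0],
  ],
)

```text
t: 43.78
tcp_pos: [0.4518, 0.2778, 0.3879]
tool_rot: [0.57, 0.822, -0.002, -0.002]
force: [-0.7, -0.3, -0.1]
finger_gap: 0.996
gripper_force: 0.0
```

```bash
python3 - <<'E'
from h import *
for i in range(16):
    n=("scene","top")[i%2];t=manip.sense()["t"];p=snap(n);print(round(t,2),n,joint(p,n))
S=snap("scene");cv2.imwrite("pics/f.png",cv2.resize(S["pixels"][:,:,::-1],(800,600)))
E
```

```text
43.78 scene [(-0.076, 17)]
43.83 top [(-0.049, 13)]
43.88 scene [(-0.073, 19)]
43.93 top [(-0.048, 14)]
43.98 scene [(-0.091, 17)]
44.03 top [(-0.064, 13)]
44.08 scene [(-0.118, 20)]
44.13 top [(-0.106, 13)]
44.18 scene [(-0.144, 18)]
44.23 top [(-0.123, 14)]
44.28 scene [(-0.165, 17)]
44.33 top [(-0.138, 14)]
44.38 scene [(-0.165, 17)]
44.43 top [(-0.147, 14)]
44.48 scene [(-0.144, 18)]
44.53 top [(-0.104, 11)]
```

View pics/f.png

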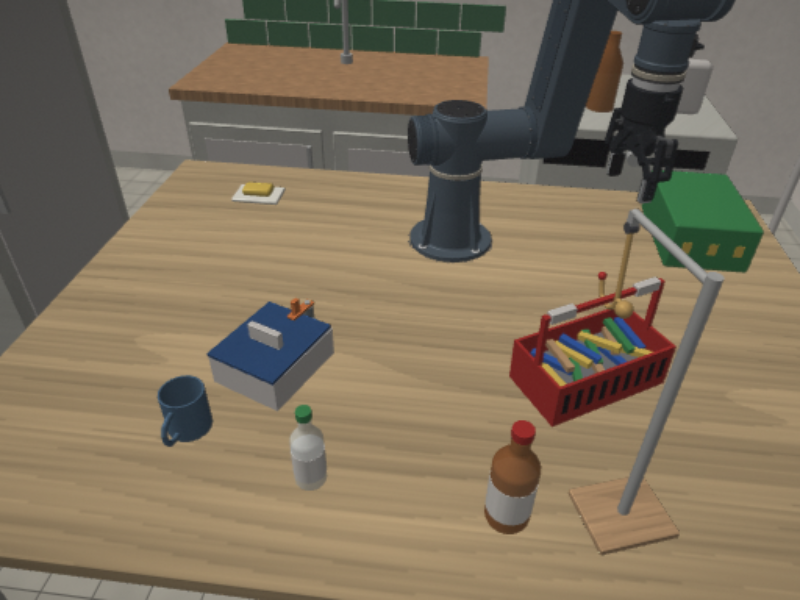

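The basket hangs on the hook at (600,310), swinging slightly. The box is closed with the button across at (300,310), the bottles and mug stand untouched, and no tubs are left. I wait for the swing to settle.

Emit:
apply_moves(
  claw=[1,1,1,1,1],
  travel=[
    [0,0,0],
    [0,0,0],
    [0,0,0],
    [0,0,0],
    [0,0,0],
  ],
  turn=[
    [0,0,0],
    [0,0,0],
    [0,0,0],
    [0,0,0],
    [0,0,0],
  ],
)

```text
t: 45.05
tcp_pos: [0.4571, 0.2791, 0.3885]
tool_rot: [0.57, 0.822, -0.0, -0.0]
force: [-1.0, 1.2, 0.8]
finger_gap: 1.0
gripper_force: 0.0
```

Emit:
apply_moves(
  claw=[1,1,1,1,1],
  travel=[
    [0,0,0],
    [0,0,0],
    [0,0,0],
    [0,0,0],
    [0,0,0],
  ],
  turn=[
    [0,0,0],
    [0,0,0],
    [0,0,0],
    [0,0,0],
    [0,0,0],
  ],
)

```text
t: 45.47
tcp_pos: [0.4571, 0.2792, 0.3885]
tool_rot: [0.57, 0.822, -0.0, -0.0]
force: [0.2, -0.2, 0.2]
finger_gap: 1.001
gripper_force: 0.0
```

Emit:
apply_moves(
  claw=[1,1,1,1,1],
  travel=[
    [0,0,0],
    [0,0,0],
    [0,0,0],
    [0,0,0],
    [0,0,0],
  ],
  turn=[
    [0,0,0],
    [0,0,0],
    [0,0,0],
    [0,0,0],
    [0,0,0],
  ],
)

```text
t: 45.88
tcp_pos: [0.4571, 0.2791, 0.3885]
tool_rot: [0.57, 0.822, -0.0, -0.0]
force: [-0.1, 0.4, 0.2]
finger_gap: 0.998
gripper_force: 0.0
```

Emit:
apply_moves(
  claw=[1,1,1,1,1],
  travel=[
    [0,0,0],
    [0,0,0],
    [0,0,0],
    [0,0,0],
    [0,0,0],
  ],
  turn=[
    [0,0,0],
    [0,0,0],
    [0,0,0],
    [0,0,0],
    [0,0,0],
  ],
)

```text
t: 46.3
tcp_pos: [0.4571, 0.2791, 0.3885]
tool_rot: [0.57, 0.822, -0.0, -0.0]
force: [0.6, -0.2, -0.2]
finger_gap: 1.001
gripper_force: 0.0
```

Emit:
apply_moves(
  claw=[1,1,1,1,1],
  travel=[
    [0,0,0],
    [0,0,0],
    [0,0,0],
    [0,0,0],
    [0,0,0],
  ],
  turn=[
    [0,0,0],
    [0,0,0],
    [0,0,0],
    [0,0,0],
    [0,0,0],
  ],
)

```text
t: 46.72
tcp_pos: [0.4571, 0.2791, 0.3885]
tool_rot: [0.57, 0.822, -0.0, -0.0]
force: [-0.8, 0.7, 0.5]
finger_gap: 1.006
gripper_force: 0.0
```

Emit:
apply_moves(
  claw=[1,1,1,1,1],
  travel=[
    [0,0,0],
    [0,0,0],
    [0,0,0],
    [0,0,0],
    [0,0,0],
  ],
  turn=[
    [0,0,0],
    [0,0,0],
    [0,0,0],
    [0,0,0],
    [0,0,0],
  ],
)

```text
t: 47.13
tcp_pos: [0.4571, 0.2792, 0.3885]
tool_rot: [0.57, 0.822, -0.0, -0.0]
force: [-0.1, 0.8, -0.1]
finger_gap: 0.996
gripper_force: 0.0
```

Emit:
apply_moves(
  claw=[1,1,1,1,1],
  travel=[
    [0,0,0],
    [0,0,0],
    [0,0,0],
    [0,0,0],
    [0,0,0],
  ],
  turn=[
    [0,0,0],
    [0,0,0],
    [0,0,0],
    [0,0,0],
    [0,0,0],
  ],
)

```text
t: 47.55
tcp_pos: [0.4571, 0.2791, 0.3885]
tool_rot: [0.57, 0.822, -0.0, -0.0]
force: [0.1, 0.1, 0.4]
finger_gap: 0.999
gripper_force: 0.0
```

Emit:
apply_moves(
  claw=[1,1,1,1,1],
  travel=[
    [0,0,0],
    [0,0,0],
    [0,0,0],
    [0,0,0],
    [0,0,0],
  ],
  turn=[
    [0,0,0],
    [0,0,0],
    [0,0,0],
    [0,0,0],
    [0,0,0],
  ],
)

```text
t: 47.97
tcp_pos: [0.4571, 0.2791, 0.3885]
tool_rot: [0.57, 0.822, -0.0, -0.0]
force: [0.7, -0.5, 0.6]
finger_gap: 1.002
gripper_force: 0.0
```

```bash
python3 - <<'E'
from h import *
for i in range(14):
    t=manip.sense()["t"];p=snap("scene");w=[c.round(0).tolist() for c,st,m in blobs(p,"white",20) if 340<c[0]<430 and 175<c[1]<210];print(round(t,2),joint(p,0),w)
E
```

```text
47.97 [(-0.105, 17)] [[413.0, 180.0], [359.0, 197.0]]
48.02 [(-0.118, 20)] [[413.0, 180.0], [359.0, 198.0]]
48.07 [(-0.13, 17)] [[414.0, 181.0], [359.0, 198.0]]
48.12 [(-0.144, 17)] [[414.0, 181.0], [360.0, 199.0]]
48.17 [(-0.15, 18)] [[415.0, 182.0], [360.0, 199.0]]
48.22 [(-0.159, 17)] [[414.0, 182.0], [360.0, 199.0]]
48.27 [(-0.165, 17)] [[415.0, 182.0], [360.0, 199.0]]
48.32 [(-0.159, 17)] [[414.0, 182.0], [360.0, 199.0]]
48.37 [(-0.157, 18)] [[415.0, 182.0], [360.0, 199.0]]
48.42 [(-0.144, 18)] [[414.0, 181.0], [360.0, 199.0]]
48.47 [(-0.13, 17)] [[414.0, 181.0], [359.0, 198.0]]
48.52 [(-0.118, 20)] [[413.0, 180.0], [359.0, 198.0]]
48.57 [(-0.105, 17)] [[413.0, 180.0], [359.0, 197.0]]
48.62 [(-0.091, 18)] [[413.0, 180.0], [359.0, 197.0]]
```

```bash
python3 - <<'E'
from h import *
g={}
for n in("scene","top"):
    p=snap(n);h=cv2.cvtColor(p["pixels"],cv2.COLOR_RGB2HSV)
    m=cv2.inRange(h,(0,0,120),(180,60,255));k,l,st,ce=cv2.connectedComponentsWithStats(m)
    for i in range(1,k):
        if 30<st[i][4]<200 and ((n=="scene" and 340<ce[i][0]<430 and 170<ce[i][1]<215) or (n=="top" and 75<ce[i][0]<200 and 140<ce[i][1]<220)): print(n,ce[i].round(1),st[i][:5]);g.setdefault(n,[]).append((p,ce[i]))
if all(len(g.get(n,[]))==2 for n in("scene","top")):
    a=sorted(g["scene"],key=lambda q:q[1][0]);b=sorted(g["top"],key=lambda q:-q[1][0])
    X=[tri(*u,*v) for u,v in zip(a,b)];print(X);m=(X[0]+X[1])/2-PV;d=X[1]-X[0];print("mid hook axes",m@XH,m@YH,m[2],"len",np.linalg.norm(d),"yaw",np.degrees(np.arctan2(d[1],d[0])),"tilt",np.degrees(np.arcsin(d[2]/np.linalg.norm(d))))
E
```

```text
scene [412.4 179.4] [404 176  18   8  72]
scene [358.1 197.1] [349 193  20  11  87]
top [159.2 158.9] [151 153  18  13 104]
top [103.6 191.2] [ 95 186  18  12 101]
[array([0.63959834, 0.17992092, 0.29341392]), array([0.55811221, 0.31317568, 0.29845399])]
mid hook axes -0.014785980630408122 -0.0028303510525678685 -0.12406604428347207 len 0.15627611022823332 yaw 121.44604940408703 tilt 1.848168892769942
```

Emit:
apply_moves(
  claw=[1,1,1,1,1],
  travel=[
    [0,0,0],
    [0,0,0],
    [0,0,0],
    [0,0,0],
    [0,0,0],
  ],
  turn=[
    [0,0,0],
    [0,0,0],
    [0,0,0],
    [0,0,0],
    [0,0,0],
  ],
)

```text
t: 49.18
tcp_pos: [0.4571, 0.2792, 0.3885]
tool_rot: [0.57, 0.822, 0.0, -0.0]
force: [0.5, -0.6, -0.6]
finger_gap: 0.999
gripper_force: 0.0
```

Emit:
apply_moves(
  claw=[1,1,1,1,1],
  travel=[
    [0,0,0],
    [0,0,0],
    [0,0,0],
    [0,0,0],
    [0,0,0],
  ],
  turn=[
    [0,0,0],
    [0,0,0],
    [0,0,0],
    [0,0,0],
    [0,0,0],
  ],
)

```text
t: 49.6
tcp_pos: [0.4571, 0.2791, 0.3885]
tool_rot: [0.57, 0.822, -0.0, -0.0]
force: [-0.3, 0.2, 0.1]
finger_gap: 1.003
gripper_force: 0.0
```

Emit:
apply_moves(
  claw=[1,1,1,1,1],
  travel=[
    [0,0,0],
    [0,0,0],
    [0,0,0],
    [0,0,0],
    [0,0,0],
  ],
  turn=[
    [0,0,0],
    [0,0,0],
    [0,0,0],
    [0,0,0],
    [0,0,0],
  ],
)

```text
t: 50.02
tcp_pos: [0.4571, 0.2791, 0.3885]
tool_rot: [0.57, 0.822, -0.0, -0.0]
force: [-0.2, -0.3, -0.6]
finger_gap: 1.002
gripper_force: 0.0
```

Emit:
apply_moves(
  claw=[1,1,1,1,1],
  travel=[
    [0,0,0],
    [0,0,0],
    [0,0,0],
    [0,0,0],
    [0,0,0],
  ],
  turn=[
    [0,0,0],
    [0,0,0],
    [0,0,0],
    [0,0,0],
    [0,0,0],
  ],
)

```text
t: 50.43
tcp_pos: [0.4571, 0.2791, 0.3885]
tool_rot: [0.57, 0.822, -0.0, -0.0]
force: [-0.4, 0.7, 0.7]
finger_gap: 0.997
gripper_force: 0.0
```

Emit:
apply_moves(
  claw=[1,1,1,1,1],
  travel=[
    [0,0,0],
    [0,0,0],
    [0,0,0],
    [0,0,0],
    [0,0,0],
  ],
  turn=[
    [0,0,0],
    [0,0,0],
    [0,0,0],
    [0,0,0],
    [0,0,0],
  ],
)

```text
t: 50.85
tcp_pos: [0.4571, 0.2792, 0.3885]
tool_rot: [0.57, 0.822, -0.0, -0.0]
force: [-0.2, 0.2, -0.0]
finger_gap: 0.999
gripper_force: 0.0
```

Emit:
apply_moves(
  claw=[1,1,1,1,1],
  travel=[
    [0,0,0],
    [0,0,0],
    [0,0,0],
    [0,0,0],
    [0,0,0],
  ],
  turn=[
    [0,0,0],
    [0,0,0],
    [0,0,0],
    [0,0,0],
    [0,0,0],
  ],
)

```text
t: 51.27
tcp_pos: [0.4571, 0.2791, 0.3885]
tool_rot: [0.57, 0.822, -0.0, -0.0]
force: [0.9, -0.4, -0.0]
finger_gap: 1.001
gripper_force: 0.0
```

Emit:
apply_moves(
  claw=[1,1,1,1,1],
  travel=[
    [0,0,0],
    [0,0,0],
    [0,0,0],
    [0,0,0],
    [0,0,0],
  ],
  turn=[
    [0,0,0],
    [0,0,0],
    [0,0,0],
    [0,0,0],
    [0,0,0],
  ],
)

```text
t: 51.68
tcp_pos: [0.4571, 0.2791, 0.3885]
tool_rot: [0.57, 0.822, -0.0, -0.0]
force: [-0.5, -0.1, 0.1]
finger_gap: 0.998
gripper_force: 0.0
```

Emit:
apply_moves(
  claw=[1,1,1,1,1],
  travel=[
    [0,0,0],
    [0,0,0],
    [0,0,0],
    [0,0,0],
    [0,0,0],
  ],
  turn=[
    [0,0,0],
    [0,0,0],
    [0,0,0],
    [0,0,0],
    [0,0,0],
  ],
)

```text
t: 52.1
tcp_pos: [0.4571, 0.2791, 0.3885]
tool_rot: [0.57, 0.822, -0.0, -0.0]
force: [-1.0, -0.3, -0.7]
finger_gap: 1.0
gripper_force: 0.0
```

Emit:
apply_moves(
  claw=[1,1,1,1,1],
  travel=[
    [0,0,0],
    [0,0,0],
    [0,0,0],
    [0,0,0],
    [0,0,0],
  ],
  turn=[
    [0,0,0],
    [0,0,0],
    [0,0,0],
    [0,0,0],
    [0,0,0],
  ],
)

```text
t: 52.52
tcp_pos: [0.4571, 0.2792, 0.3885]
tool_rot: [0.57, 0.822, 0.0, -0.0]
force: [0.1, 0.7, -0.4]
finger_gap: 1.002
gripper_force: 0.0
```

Emit:
apply_moves(
  claw=[1,1,1,1,1],
  travel=[
    [0,0,0],
    [0,0,0],
    [0,0,0],
    [0,0,0],
    [0,0,0],
  ],
  turn=[
    [0,0,0],
    [0,0,0],
    [0,0,0],
    [0,0,0],
    [0,0,0],
  ],
)

```text
t: 52.93
tcp_pos: [0.4571, 0.2791, 0.3885]
tool_rot: [0.57, 0.822, -0.0, -0.0]
force: [-0.2, 0.4, -0.2]
finger_gap: 1.003
gripper_force: 0.0
```

Emit:
apply_moves(
  claw=[1,1,1,1,1],
  travel=[
    [0,0,0],
    [0,0,0],
    [0,0,0],
    [0,0,0],
    [0,0,0],
  ],
  turn=[
    [0,0,0],
    [0,0,0],
    [0,0,0],
    [0,0,0],
    [0,0,0],
  ],
)

```text
t: 53.35
tcp_pos: [0.4571, 0.2791, 0.3885]
tool_rot: [0.57, 0.822, -0.0, -0.0]
force: [-0.3, 0.3, -0.6]
finger_gap: 1.002
gripper_force: 0.0
```

Emit:
apply_moves(
  claw=[1,1,1,1,1],
  travel=[
    [0,0,0],
    [0,0,0],
    [0,0,0],
    [0,0,0],
    [0,0,0],
  ],
  turn=[
    [0,0,0],
    [0,0,0],
    [0,0,0],
    [0,0,0],
    [0,0,0],
  ],
)

```text
t: 53.77
tcp_pos: [0.4571, 0.2791, 0.3885]
tool_rot: [0.57, 0.822, -0.0, -0.0]
force: [0.1, 0.3, -0.5]
finger_gap: 1.001
gripper_force: 0.0
```

```bash
python3 - <<'E'
from h import *
J=[]
for i in range(15):
    p=snap("scene");J+=[j[0] for j in joint(p,0)]
print(manip.sense()["t"],J)
E
```

```text
54.5167 [-0.087, -0.091, -0.107, -0.118, -0.13, -0.138, -0.144, -0.154, -0.157, -0.157, -0.144, -0.138, -0.13, -0.115, -0.107]
```

Emit:
apply_moves(
  claw=[1,1,1,1,1],
  travel=[
    [0,0,0],
    [0,0,0],
    [0,0,0],
    [0,0,0],
    [0,0,0],
  ],
  turn=[
    [0,0,0],
    [0,0,0],
    [0,0,0],
    [0,0,0],
    [0,0,0],
  ],
)

```text
t: 54.93
tcp_pos: [0.4571, 0.2791, 0.3885]
tool_rot: [0.57, 0.822, -0.0, -0.0]
force: [0.1, -0.3, -0.1]
finger_gap: 1.001
gripper_force: 0.0
```

Emit:
apply_moves(
  claw=[1,1,1,1,1],
  travel=[
    [0,0,0],
    [0,0,0],
    [0,0,0],
    [0,0,0],
    [0,0,0],
  ],
  turn=[
    [0,0,0],
    [0,0,0],
    [0,0,0],
    [0,0,0],
    [0,0,0],
  ],
)

```text
t: 55.35
tcp_pos: [0.4571, 0.2791, 0.3885]
tool_rot: [0.57, 0.822, -0.0, -0.0]
force: [-0.5, -0.5, -0.1]
finger_gap: 1.002
gripper_force: 0.0
```

Emit:
apply_moves(
  claw=[1,1,1,1,1],
  travel=[
    [0,0,0],
    [0,0,0],
    [0,0,0],
    [0,0,0],
    [0,0,0],
  ],
  turn=[
    [0,0,0],
    [0,0,0],
    [0,0,0],
    [0,0,0],
    [0,0,0],
  ],
)

```text
t: 55.77
tcp_pos: [0.4571, 0.2791, 0.3885]
tool_rot: [0.57, 0.822, -0.0, -0.0]
force: [-0.1, 0.1, -0.5]
finger_gap: 0.999
gripper_force: 0.0
```

Emit:
apply_moves(
  claw=[1,1,1,1,1],
  travel=[
    [0,0,0],
    [0,0,0],
    [0,0,0],
    [0,0,0],
    [0,0,0],
  ],
  turn=[
    [0,0,0],
    [0,0,0],
    [0,0,0],
    [0,0,0],
    [0,0,0],
  ],
)

```text
t: 56.18
tcp_pos: [0.4571, 0.2791, 0.3885]
tool_rot: [0.57, 0.822, -0.0, -0.0]
force: [0.3, 0.5, -0.2]
finger_gap: 1.0
gripper_force: 0.0
```

Emit:
apply_moves(
  claw=[1,1,1,1,1],
  travel=[
    [0,0,0],
    [0,0,0],
    [0,0,0],
    [0,0,0],
    [0,0,0],
  ],
  turn=[
    [0,0,0],
    [0,0,0],
    [0,0,0],
    [0,0,0],
    [0,0,0],
  ],
)

```text
t: 56.6
tcp_pos: [0.4571, 0.2791, 0.3885]
tool_rot: [0.57, 0.822, -0.0, -0.0]
force: [-0.0, -0.1, -0.7]
finger_gap: 1.0
gripper_force: 0.0
```

Emit:
apply_moves(
  claw=[1,1,1,1,1],
  travel=[
    [0,0,0],
    [0,0,0],
    [0,0,0],
    [0,0,0],
    [0,0,0],
  ],
  turn=[
    [0,0,0],
    [0,0,0],
    [0,0,0],
    [0,0,0],
    [0,0,0],
  ],
)

```text
t: 57.02
tcp_pos: [0.4571, 0.2791, 0.3885]
tool_rot: [0.57, 0.822, -0.0, -0.0]
force: [0.9, 1.8, -0.0]
finger_gap: 1.0
gripper_force: 0.0
```

Emit:
apply_moves(
  claw=[1,1,1,1,1],
  travel=[
    [0,0,0],
    [0,0,0],
    [0,0,0],
    [0,0,0],
    [0,0,0],
  ],
  turn=[
    [0,0,0],
    [0,0,0],
    [0,0,0],
    [0,0,0],
    [0,0,0],
  ],
)

```text
t: 57.43
tcp_pos: [0.4571, 0.2791, 0.3885]
tool_rot: [0.57, 0.822, -0.0, -0.0]
force: [-0.5, -0.5, 0.4]
finger_gap: 1.002
gripper_force: 0.0
```

Emit:
apply_moves(
  claw=[1,1,1,1,1],
  travel=[
    [0,0,0],
    [0,0,0],
    [0,0,0],
    [0,0,0],
    [0,0,0],
  ],
  turn=[
    [0,0,0],
    [0,0,0],
    [0,0,0],
    [0,0,0],
    [0,0,0],
  ],
)

```text
t: 57.85
tcp_pos: [0.4571, 0.2791, 0.3885]
tool_rot: [0.57, 0.822, -0.0, -0.0]
force: [-0.5, 0.1, -0.2]
finger_gap: 0.996
gripper_force: 0.0
```

Emit:
apply_moves(
  claw=[1,1,1,1,1],
  travel=[
    [0,0,0],
    [0,0,0],
    [0,0,0],
    [0,0,0],
    [0,0,0],
  ],
  turn=[
    [0,0,0],
    [0,0,0],
    [0,0,0],
    [0,0,0],
    [0,0,0],
  ],
)

```text
t: 58.27
tcp_pos: [0.4571, 0.2791, 0.3885]
tool_rot: [0.57, 0.822, -0.0, -0.0]
force: [-0.3, -0.2, -0.3]
finger_gap: 1.0
gripper_force: 0.0
```

Emit:
apply_moves(
  claw=[1,1,1,1,1],
  travel=[
    [0,0,0],
    [0,0,0],
    [0,0,0],
    [0,0,0],
    [0,0,0],
  ],
  turn=[
    [0,0,0],
    [0,0,0],
    [0,0,0],
    [0,0,0],
    [0,0,0],
  ],
)

```text
t: 58.68
tcp_pos: [0.4571, 0.2791, 0.3885]
tool_rot: [0.57, 0.822, -0.0, -0.0]
force: [0.7, 0.2, 0.1]
finger_gap: 0.999
gripper_force: 0.0
```

Emit:
apply_moves(
  claw=[1,1,1,1,1],
  travel=[
    [0,0,0],
    [0,0,0],
    [0,0,0],
    [0,0,0],
    [0,0,0],
  ],
  turn=[
    [0,0,0],
    [0,0,0],
    [0,0,0],
    [0,0,0],
    [0,0,0],
  ],
)

```text
t: 59.1
tcp_pos: [0.4571, 0.2791, 0.3885]
tool_rot: [0.57, 0.822, -0.0, -0.0]
force: [0.2, 0.1, -0.8]
finger_gap: 1.001
gripper_force: 0.0
```

Emit:
apply_moves(
  claw=[1,1,1,1,1],
  travel=[
    [0,0,0],
    [0,0,0],
    [0,0,0],
    [0,0,0],
    [0,0,0],
  ],
  turn=[
    [0,0,0],
    [0,0,0],
    [0,0,0],
    [0,0,0],
    [0,0,0],
  ],
)

```text
t: 59.52
tcp_pos: [0.4571, 0.2791, 0.3885]
tool_rot: [0.57, 0.822, -0.0, -0.0]
force: [-0.2, 0.2, -0.9]
finger_gap: 0.999
gripper_force: 0.0
```

Emit:
apply_moves(
  claw=[1,1,1,1,1],
  travel=[
    [0,0,0],
    [0,0,0],
    [0,0,0],
    [0,0,0],
    [0,0,0],
  ],
  turn=[
    [0,0,0],
    [0,0,0],
    [0,0,0],
    [0,0,0],
    [0,0,0],
  ],
)

```text
t: 59.93
tcp_pos: [0.4571, 0.2792, 0.3885]
tool_rot: [0.57, 0.822, -0.0, -0.0]
force: [-0.0, 0.8, -0.3]
finger_gap: 0.998
gripper_force: 0.0
```

Emit:
apply_moves(
  claw=[1,1,1,1,1],
  travel=[
    [0,0,0],
    [0,0,0],
    [0,0,0],
    [0,0,0],
    [0,0,0],
  ],
  turn=[
    [0,0,0],
    [0,0,0],
    [0,0,0],
    [0,0,0],
    [0,0,0],
  ],
)

```text
t: 60.35
tcp_pos: [0.4571, 0.2791, 0.3885]
tool_rot: [0.57, 0.822, -0.0, -0.0]
force: [-0.7, -0.0, -1.3]
finger_gap: 0.997
gripper_force: 0.0
```

```bash
python3 - <<'E'
from h import *
J=[]
for i in range(20):
    p=snap("scene");J+=[j[0] for j in joint(p,0)]
T=snap("top");print(manip.sense()["t"],min(J),max(J),[ (c.round(0).tolist(),st[4]) for c,st,m in blobs(T,"green",60)],[(c.round(1).tolist(),st[4]) for c,st,m in blobs(T,"blue",300)])
E
```

```text
61.4 -0.148 -0.091 [([124.0, 193.0], 98), ([17.0, 374.0], 644)] [([375.0, 157.0], 400), ([342.0, 211.2], 2788)]
```

The swing is down to ±0.028 rad and the rest is in place, so I hand the job in.

```bash
python3 -c "
from station import manip
print(manip.sign_off())"
```

```text
the job is handed in; nothing more can be done
None
```

I handed the job in at about 61 s; the verdict was not returned: the basket hangs by its bar middle on the steadied hook, still swinging about ±0.03 rad, and both tubs found stand in the box with the cover home and the turnbutton across.

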